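Turn the drained coasters glaze side up and stack them

ROBOT

A 6-joint arm with a two-finger parallel gripper is mounted at the origin on the work surface. World frame = base frame: x ahead of the robot, y to its left, z up, the work surface at z = 0. Lengths are in m, angles in rad, forces in N, time in s.
With the tool pointing down it reaches from about 0.35 to 0.775 m from the base axis. Payload 7.3 kg.
Tool frame: the origin (TCP) lies at the centre of the arm's flange, where the gripper is bolted on; the fingertips stand 178 mm ahead of it and the grasp point (between the pads) lies 159 mm ahead of it; x points along the fingers, y is the direction in which the jaws open and shut, and the axes are right-handed (so a half turn about x gives the same grasp; the last joint's range is limited). The gripper opens to 92 mm and grips with 3 to 60 N. Pads are 19 mm wide; open, the fingers measure 130 mm over their backs; the gripper's body (75 mm by 190 mm) begins 47 mm behind the grasp point.
Start: joints at [1.016, 0.342, 1.524, -0, 1.275, -0.146], TCP at [0.209, 0.482, 0.405] pointing down, gripper open.
Joint ranges: [-2.53, 2.53], [-0.77, 2.02], [0.04, 2.7], [-1, 4.14], [0.28, 2.66], [-3.11, 3.11]. Speed limits (rad/s): [2.57, 2.57, 3.14, 3.14, 3.14, 3.14].

INTERFACE

Orientations are given as [roll, pitch, yaw] about the fixed x, y, z axes, in that order (R = Rz(yaw) Ry(pitch) Rx(roll)).
In Python, from cell import readout, cams, workorder gives the robot as it stands.
- The arm moves only by the shell command python3 -m inch 'ROWS' [FORCE]. ROWS is text: rows parted by semicolons, each of 5 numbers parted by spaces: the shift along the world's x, y, z in mm, then the turn about the world's z in rad, then the opening, from 0 (shut) to 1 (fully open). A call has 1 to 8 rows; each row shifts and turns the commanded pose from where the row before left it; what a row does not reach is not made up. A row lasts 1/12 s, in which the tool goes at most 41.7 mm and 7.16 degrees, less where a joint would pass 70% of its speed; a pose out of reach is approached as far as the arm can. A call is refused whole if a number of a shift passes 41.7 or a number of a turn 0.125, either way. A call with a gripper value outside its range is refused whole. The fingers move at their own pace and stop on an object; FORCE is the grip in N (left out, the last holds). Time passes only in rows, so rows that do not move let the fingers close. It gives the time, the measured TCP pose, the force and the opening at its end, in the units of the state.
- readout.observe(): the state, without advancing time (a new reading comes with each control period).
- cams.read_camera(name): name is "side" or "top" or "wrist"; returns a dict with "color" (400x640x3 uint8, red, green, blue), "fx", "fy", "cx", "cy" (pixels), "dist_coeffs" ([k1, k2, p1, p2, k3] as OpenCV has them; the pictures are not rectified), "world_to_cam" (4x4, takes a point from world to camera coordinates); the wrist camera has in their place "T_tool_cam" (4x4, takes a point from camera to tool coordinates, whose origin is the TCP and whose axes are the tool frame's). Camera axes: x right, y down, z forward; pixel columns grow to the right and rows downward; lengths in m; the calibration is good to about 2 mm. A picture is of the moment at which its call begins: read the wrist's pose just before it. There is no depth.
- workorder.hand_in(): hands the job in, once; it reports no verdict.
The state is a dict: "time": time; "qpos": joint angles; "qvel": joint speeds; "joint_efforts": joint torques, N m; "tool_pos": TCP position; "tool_rot": TCP orientation; "contact_force": force on the tool from outside, world axes, zero at the start; "torque": the same for the moment, N m; "opening": finger opening in m.
Only numpy, scipy, OpenCV 4.12 (cv2) and the standard library are available. Lean on these libraries where they do the work, as an engineer would, in place of code of your own. Each camera call takes 0.05 s, during which the arm holds its last target.

TASK

The coasters have drained cork side up on the drainer board: lay all of them side by side, cork up, in the near half of the two-leaf turning tray, then swing that half up by its bar handle and over past upright so that they slide down to the hinge and tumble glaze side up onto the rubber mat of the fixed half, and swing the near half back down flat. Stack the coasters, glaze up, in one square, flush pile in the middle of the teal dish, ready to put away. Do not disturb the bowl, canister or fork.

Things in the scene. Friction and masses are not known exactly. Their poses are not given: they have to be found in the camera images.
- coaster1_center (a point): square coaster, 66 x 66 mm and 12 mm thick, 90 g: tan cork on one face, teal glaze with a pale square line on the other. Starts cork face up on the drainer. Point at its centre; its z axis points out of the CORK face (up at the start, down once turned glaze up), x and y are parallel to its edges. May be absent.
- coaster2_center (a point): square coaster, 66 x 66 mm and 12 mm thick, 90 g: tan cork on one face, teal glaze with a pale square line on the other. Starts cork face up on the drainer. Point at its centre; its z axis points out of the CORK face (up at the start, down once turned glaze up), x and y are parallel to its edges. May be absent.
- coaster3_center (a point): square coaster, 66 x 66 mm and 12 mm thick, 90 g: tan cork on one face, teal glaze with a pale square line on the other. Starts cork face up on the drainer. Point at its centre; its z axis points out of the CORK face (up at the start, down once turned glaze up), x and y are parallel to its edges. May be absent.
- coaster4_center (a point): square coaster, 66 x 66 mm and 12 mm thick, 90 g: tan cork on one face, teal glaze with a pale square line on the other. Starts cork face up on the drainer. Point at its centre; its z axis points out of the CORK face (up at the start, down once turned glaze up), x and y are parallel to its edges. May be absent.
- leaf (a joint): swing angle of the near (swing) half of the turning tray, rad: 0 = lying flat and open, grows as the bar handle is lifted and carried over away from the robot; 1.57 = upright, end stop at 2.15. Damped hinge (0.1 N m s/rad); the half weighs 550 g, falls slowly to 0 if let go before upright, and to the stop if let go beyond. A coaster standing on the hinge-side wall topples over onto the mat at about 1.65 to 1.9.
- leaf_mid (a point): middle of the floor of the swing half, at its upper surface: a stainless pan 122 x 336 mm inside (x across, y along the hinge), 3 mm sheet, walls 16 mm high all round; at joint 0 the floor is level, 18 mm above the drainer. Site axes turn with the half; at joint 0 its x axis points away from the robot, across the hinge toward the fixed half, y along the hinge.
- leaf_bar (a point): middle of the bar handle of the swing half: black round bar, 12 mm thick, 124 mm long, parallel to the hinge, its axis 172 mm from the hinge axis and level with it (34 mm up) when flat, held by two arms at its ends 44 mm clear of the pan wall (38 mm free gap between bar and wall). With fingers closing across the bar, it turns freely between them as the half swings.
- hinge_mid (a point): middle of the hinge axis, 34 mm above the drainer, at the top of the shared wall (ridge, 6 mm thick) of the two halves. Does not move; x axis level, square to the hinge, toward the fixed half; y along the hinge.
- bed_mid (a point): middle of the black ribbed rubber mat of the fixed half, at its upper surface, 30 mm above the drainer, 61 mm from the hinge axis on the side away from the robot; mat 116 x 336 mm, lying 4 mm below the ridge and 5 mm below the low outer rims. Axes as hinge_mid. The tray is fixed to the drainer.
- dish_floor (a point): middle of the flat inner floor of the square teal ceramic dish, at its upper surface, 10 mm above the drainer; dish 154 x 154 mm outside, floor 142 x 142 mm, rim 6 mm above the floor, 700 g, loose. x and y parallel to its sides, z up.
- bowl: upturned steel bowl, 154 mm across, 69 mm high; origin under its centre. Leave alone.
- canister: clear acrylic canister, 88 mm across, 149 mm high with its knob lid; origin under its centre. Leave alone.
- fork: orange plastic fork lying flat, about 175 mm long, origin near its middle, x along it toward the tines. Leave alone.
Mind the look-alikes: they are no part of the job. What is shaped like the part that bears coaster4_center but green is not meant. What is shaped like the part that bears coaster3_center but purple is not meant.

How it is judged:
On the way, in this order (a step that is already met when the one before it is completed fails the run):
1. every coaster lies cork up inside the swing half (z of coaster1_center in the frame of leaf_mid between -0.005 and 0.016 m and x of coaster1_center in the frame of leaf_mid between -0.04 and 0.04 m and y of coaster1_center in the frame of leaf_mid between -0.15 and 0.15 m and angle between each of coaster1_center, coaster2_center, coaster3_center, coaster4_center's own z axis and vertical below 0.2 rad and z of coaster2_center in the frame of leaf_mid between -0.005 and 0.016 m and x of coaster2_center in the frame of leaf_mid between -0.04 and 0.04 m and y of coaster2_center in the frame of leaf_mid between -0.15 and 0.15 m and z of coaster3_center in the frame of leaf_mid between -0.005 and 0.016 m and x of coaster3_center in the frame of leaf_mid between -0.04 and 0.04 m and y of coaster3_center in the frame of leaf_mid between -0.15 and 0.15 m and z of coaster4_center in the frame of leaf_mid between -0.005 and 0.016 m and x of coaster4_center in the frame of leaf_mid between -0.04 and 0.04 m and y of coaster4_center in the frame of leaf_mid between -0.15 and 0.15 m and value of joint leaf below 0.1 rad), for 0.3 s.
2. the swing half is swung up by its handle toward upright (value of joint leaf above 1.2 rad), for 0.05 s.
3. every coaster has come to lie glaze up (angle between each of coaster1_center, coaster2_center, coaster3_center, coaster4_center's own z axis and vertical above 2.85 rad), for 0.3 s.
At the end, for the whole second after the job is handed in: Swing half back down (under 0.08 rad). All coasters at rest, flat and glaze up (0.1 rad), in one pile: centres within 7 mm of one another from above, edges parallel within 0.14 rad (quarter turns allowed), each within 30 mm of the dish's middle along both its sides (value of joint leaf below 0.08 rad and angle between each of coaster1_center, coaster2_center, coaster3_center, coaster4_center's own z axis and vertical above 3.04 rad and linear speed of each of coaster1, coaster2, coaster3, coaster4 below 0.03 m/s and x of coaster1_center in the frame of dish_floor between -0.03 and 0.03 m and y of coaster1_center in the frame of dish_floor between -0.03 and 0.03 m and z of coaster1_center in the frame of dish_floor between 0 and 0.054 m and x of coaster2_center in the frame of dish_floor between -0.03 and 0.03 m and y of coaster2_center in the frame of dish_floor between -0.03 and 0.03 m and z of coaster2_center in the frame of dish_floor between 0 and 0.054 m and x of coaster3_center in the frame of dish_floor between -0.03 and 0.03 m and y of coaster3_center in the frame of dish_floor between -0.03 and 0.03 m and z of coaster3_center in the frame of dish_floor between 0 and 0.054 m and x of coaster4_center in the frame of dish_floor between -0.03 and 0.03 m and y of coaster4_center in the frame of dish_floor between -0.03 and 0.03 m and z of coaster4_center in the frame of dish_floor between 0 and 0.054 m and horizontal distance between coaster1_center and coaster2_center below 0.007 m and (angle between the x axis of coaster1_center and the x axis of coaster2_center, either way round below 0.14 rad or angle between the x axis of coaster1_center and the y axis of coaster2_center, either way round below 0.14 rad) and horizontal distance between each of coaster1_center, coaster2_center and coaster3_center below 0.007 m and (angle between the x axis of coaster1_center and the x axis of coaster3_center, either way round below 0.14 rad or angle between the x axis of coaster1_center and the y axis of coaster3_center, either way round below 0.14 rad) and horizontal distance between each of coaster1_center, coaster2_center, coaster3_center and coaster4_center below 0.007 m and (angle between the x axis of coaster1_center and the x axis of coaster4_center, either way round below 0.14 rad or angle between the x axis of coaster1_center and the y axis of coaster4_center, either way round below 0.14 rad) and (angle between the x axis of coaster2_center and the x axis of coaster3_center, either way round below 0.14 rad or angle between the x axis of coaster2_center and the y axis of coaster3_center, either way round below 0.14 rad) and (angle between the x axis of coaster2_center and the x axis of coaster4_center, either way round below 0.14 rad or angle between the x axis of coaster2_center and the y axis of coaster4_center, either way round below 0.14 rad) and (angle between the x axis of coaster3_center and the x axis of coaster4_center, either way round below 0.14 rad or angle between the x axis of coaster3_center and the y axis of coaster4_center, either way round below 0.14 rad)); the robot touches nothing.
It fails at once if the bowl is disturbed (moved more than 30 mm) (distance of bowl from where it was at the start of the episode above 0.03 m).
It fails at once if the canister is disturbed (moved more than 30 mm) (distance of canister from where it was at the start of the episode above 0.03 m).
It fails at once if the fork is disturbed (moved more than 30 mm) (distance of fork from where it was at the start of the episode above 0.03 m).
Of coaster1, coaster2, coaster3, coaster4 only 3 to 4 are there at a start; the rules pass over those that are not, and their reading is None.
At some moment in a run one of coaster1, coaster2, coaster3, coaster4 may be knocked a few centimetres aside while the robot is not near it.
Once in a run the grip may slacken for a moment while it holds something.
It also fails if it takes over 210 s, if anything falls off the work surface, if the arm or the gripper's body presses on something with over 40 N, if the wrist force passes 120 N, or if a joint passes its speed limit or range.

## Working session

There is one attempt and no reset: what is moved stays moved. The work goes in short steps, Python scripts to look and compute and a shell command to move; the robot and the scene stay as the last step left them, time stands still between calls to the robot, and variables do not carry over. Pictures are saved under pics/ and viewed, and the job is handed in when it is done.

```bash
ls; mkdir -p pics
cat > h.py <<'E'
import numpy as np, cv2
from cell import readout, cams, workorder
from scipy.spatial.transform import Rotation as Rn
def snap(name,fn=None):
    s=readout.observe(); c=cams.read_camera(name)
    if fn: cv2.imwrite('pics/'+fn+'.png',c['color'][:,:,::-1])
    return s,c
def pose(c,s):
    if 'world_to_cam' in c: return np.linalg.inv(np.array(c['world_to_cam']))
    T=np.eye(4); T[:3,:3]=Rn.from_euler('xyz',s['tool_rot']).as_matrix(); T[:3,3]=s['tool_pos']
    return T@np.array(c['T_tool_cam'])
def K(c): return np.array([[c['fx'],0,c['cx']],[0,c['fy'],c['cy']],[0,0,1.]])
def px2w(c,s,uv,z):
    uv=np.array(uv,float).reshape(-1,1,2)
    n=cv2.undistortPoints(uv,K(c),np.array(c['dist_coeffs'],float)).reshape(-1,2)
    T=pose(c,s); d=np.c_[n,np.ones(len(n))]@T[:3,:3].T; o=T[:3,3]
    return o+d*((z-o[2])/d[:,2])[:,None]
def w2px(c,s,P):
    W=np.linalg.inv(pose(c,s)); P=np.array(P,float).reshape(-1,3)
    return cv2.projectPoints(P,cv2.Rodrigues(W[:3,:3])[0],W[:3,3],K(c),np.array(c['dist_coeffs'],float))[0].reshape(-1,2)
E
python3 - <<'E'
from h import *
for n in ('side','top','wrist'):
    s,c=snap(n,n+'0'); print(n,pose(c,s).round(3).tolist(),c['fx'])
print(s)
E
```

```text
pics
side [[-0.985, -0.135, 0.106, 0.366], [-0.171, 0.73, -0.662, 0.949], [0.012, -0.67, -0.742, 1.139], [0.0, 0.0, 0.0, 1.0]] 427.7021633767224
top [[0.01, -0.997, 0.08, 0.417], [-1.0, -0.01, 0.0, 0.008], [0.0, -0.08, -0.997, 1.356], [0.0, 0.0, 0.0, 1.0]] 472.2292209973343
wrist [[0.397, 0.881, 0.257, 0.14], [0.918, -0.38, -0.114, 0.511], [-0.003, 0.281, -0.96, 0.385], [0.0, 0.0, 0.0, 1.0]] 312.5982379503454
{'time': 0.1, 'qpos': array([ 1.01602903e+00,  3.42639930e-01,  1.52492132e+00, -9.67507822e-06,
        1.27539777e+00, -1.45977657e-01]), 'qvel': array([ 2.23620319e-05, -7.45532478e-04, -4.32283086e-03, -8.67802514e-04,
       -9.48070033e-04, -1.19577244e-03]), 'joint_efforts': array([ 1.64478413e-03, -4.31998336e+01, -2.44696122e+01,  7.18207425e-02,
        5.24150231e-02,  7.79086832e-06]), 'tool_pos': array([0.20859188, 0.48164931, 0.40412116]), 'tool_rot': array([-1.71000273,  1.56942993, -2.11878955]), 'contact_force': array([0.28649808, 0.74108726, 0.38835102]), 'torque': array([-0.00463871, -0.00858291,  0.00969716]), 'opening': 0.09172285574597568}
```

View pics/top0.png

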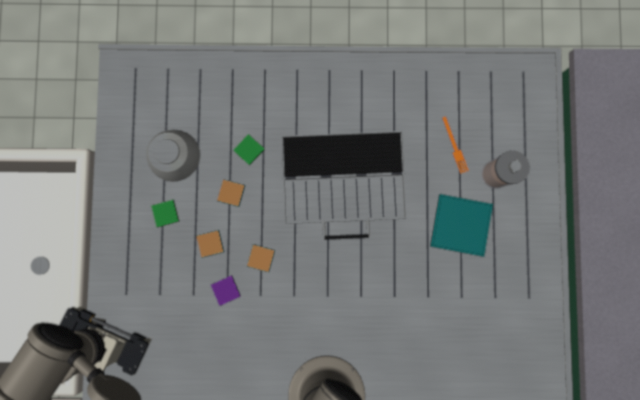

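View pics/side0.png

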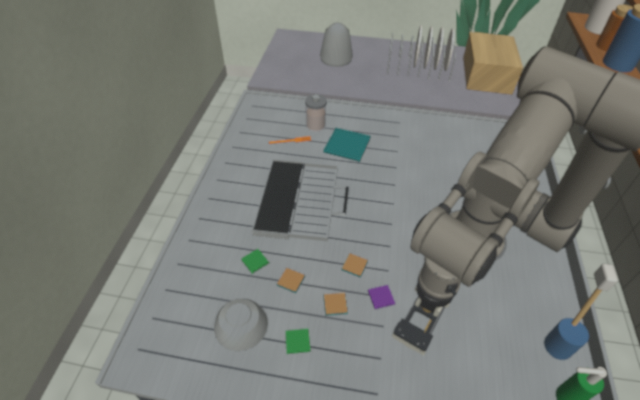

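View pics/wrist0.png

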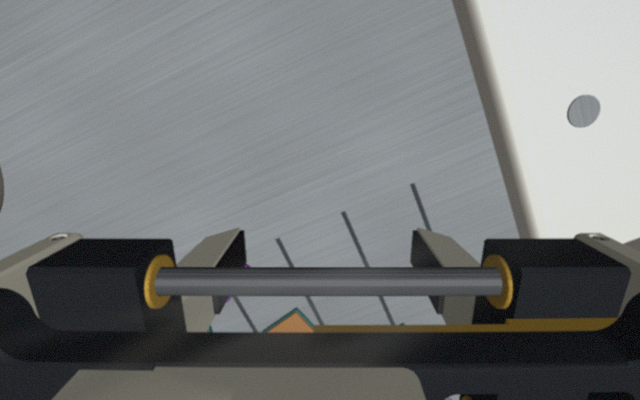

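Three cork coasters are visible in the top view, at (231,193), (210,244) and (261,258). The green squares at (248,149) and (165,213) and the purple one at (226,290) are look-alikes with the wrong colour. Next I'll measure and take an enlarged crop.

```bash
cat >> h.py <<'E'
def rects(c,mask,amin=80):
    cs,_=cv2.findContours(mask.astype(np.uint8),cv2.RETR_EXTERNAL,cv2.CHAIN_APPROX_NONE)
    return [x.reshape(-1,2) for x in cs if cv2.contourArea(x)>amin]
def fit(c,s,cnt,z):
    P=px2w(c,s,cnt,z)[:,:2]
    (cx,cy),(w,h),a=cv2.minAreaRect((P*1000).astype(np.float32))
    m=cv2.moments(((P*10000).astype(np.int32)).reshape(-1,1,2))
    return np.array([m['m10']/m['m00'],m['m01']/m['m00']])/10, (cx,cy),(w,h),a
def hsv(c): return cv2.cvtColor(c['color'],cv2.COLOR_RGB2HSV)
def mask(c,col):
    h=hsv(c);H,S,V=[h[...,i].astype(int) for i in range(3)]
    if col=='cork': return (H>8)&(H<20)&(S>90)&(V>120)
    if col=='teal': return (H>82)&(H<98)&(S>120)&(V>60)
    if col=='black': return (V<45)
E
python3 - <<'E'
from h import *
s,c=snap('top'); s2,c2=snap('side')
print([hsv(c)[y,x].tolist() for x,y in ((231,193),(455,155),(248,149),(460,220),(340,155))])
for n,cc,ss in(('top',c,s),('side',c2,s2)):
  for col,z in(('cork',.012),('teal',.016),('black',.03)):
    for k in rects(cc,mask(cc,col)):
        ce,r,wh,a=fit(cc,ss,k,z); print(n,col,k.mean(0).round(0),ce.round(1),np.round(r,1),np.round(wh,1),round(a,1))
im=c['color'][:,:,::-1][120:320,140:300]; im=cv2.resize(im,None,fx=3.5,fy=3,interpolation=cv2.INTER_CUBIC)
cv2.imwrite('pics/crop0.png',cv2.resize(c['color'][:,:,::-1][120:320,140:300],(640,600)*1)) if False else cv2.imwrite('pics/crop0.png',cv2.resize(c['color'][120:310,140:300,::-1],(505,600)))
cv2.imwrite('pics/crop1.png',cv2.resize(c['color'][120:270,270:520,::-1],(800,480)))
E
```

```text
[[15, 144, 151], [14, 205, 187], [66, 173, 118], [90, 193, 98], [60, 12, 21]]
top cork [260. 258.] [374.5 190.9] [374.6 190.9] [61.2 61. ] 75.0
top cork [209. 243.] [413.8 336.4] [413.7 336.6] [60.6 61.7] 14.6
top cork [230. 193.] [559.6 280.9] [559.8 280.8] [60.6 61. ] 75.7
top cork [454. 145.] [ 688.5 -365.8] [ 705.8 -359.4] [169.5  27.1] 19.7
top teal [461. 225.] [ 473.6 -376.8] [ 473.3 -377.4] [152.4 148.9] 79.6
top black [340. 387.] [ 29.8 -34.1] [ 26.4 -38.3] [118.1  47.6] 46.4
top black [113. 386.] [ 22.6 581.2] [ 17.7 579.8] [149.6  55.9] 64.8
top black [133. 354.] [115.  532.9] [114.6 534.8] [ 58.3 102.3] 66.3
top black [ 76. 333.] [157.6 692.5] [169.9 691.3] [198.6 130.2] 57.4
top black [342. 154.] [669.6 -38. ] [668.5 -38.1] [112.7 329.1] 2.9
side cork [335. 303.] [415.9 337.8] [415.3 337.6] [60.8 58.5] 10.2
side cork [586. 306.] [-324.3  224.8] [-326.2  223.9] [163.3  11.2] 51.8
side cork [290. 279.] [561.5 282.4] [561.7 282.2] [60.5 60.4] 75.5
side cork [354. 264.] [376.3 193.1] [376.3 192.9] [59.8 59.6] 75.3
side cork [290. 140.] [ 688.7 -360.3] [ 706.2 -353.5] [168.5  28.4] 20.4
side cork [491.  68.] [ -171.7 -1023.8] [ -190.3 -1118.1] [490.2 258.9] 84.2
side cork [589.  38.] [ -768.5 -1604. ] [ -782.8 -1570.3] [654.6 111.7] 88.9
side teal [347. 144.] [ 474.6 -370.3] [ 474.7 -371.2] [152.1 145.3] 79.9
```

View pics/crop0.png

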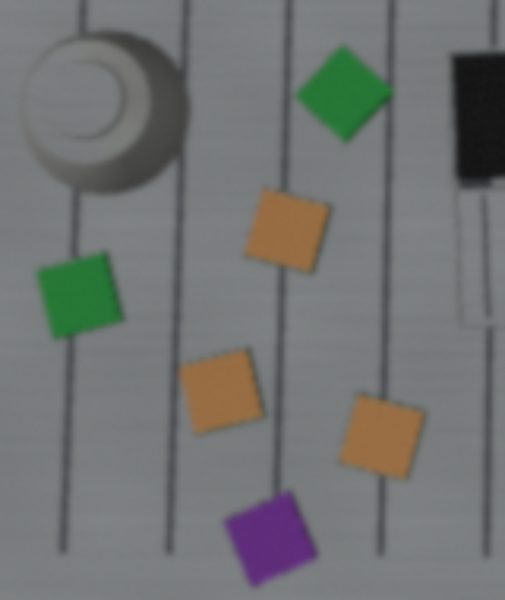

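View pics/crop1.png

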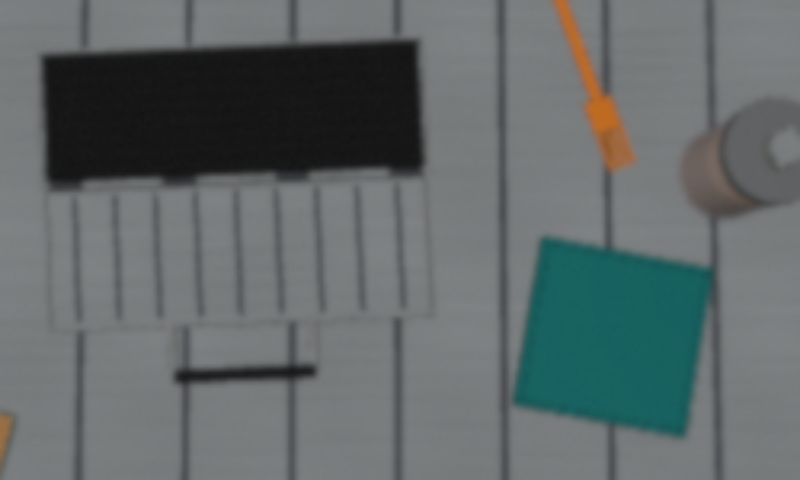

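Crop check: exactly three cork (orange) squares, crop pixels (287,230), (221,391) and (382,436). These are the coasters. The green and purple ones are decoys. The tray and the dish at crop1 (613,337) are also clear.

```bash
cat > go.py <<'E'
import sys
from h import *
# target tip x y z (mm), jaw deg
s=readout.observe(); M=Rn.from_euler('xyz',s['tool_rot']).as_matrix()
tip=(s['tool_pos']+M[:,0]*.178)*1000; phi=np.degrees(np.arctan2(M[1,1],M[0,1]))
print('t',round(s['time'],2),'tip',tip.round(1),'jaw',round(phi,2),'open',round(s['opening']*1000,1),'F',np.round(s['contact_force'],1),'q6',round(s['qpos'][5],2))
if len(sys.argv)>4:
    t=np.array([float(a) for a in sys.argv[1:4]]); d=(float(sys.argv[4])-phi+90)%180-90
    print('delta',(t-tip).round(1),'turn',round(np.radians(d),3),'q6 would be ~',s['qpos'][5]-np.radians(d))
E
python3 - <<'E'
from h import *
s,c=snap('top')
print(px2w(c,s,[[325,238],[369,236]],.034).round(4))
s2,c2=snap('side'); print(px2w(c2,s2,[[347,187],[346,213]],.034).round(4))
for k in rects(c2,mask(c2,'black'),500): 
    ce,r,wh,a=fit(c2,s2,k,.03); print(k.mean(0),ce,r,wh,a)
E
python3 go.py 375 192 60 75
```

```text
[[ 0.4319  0.0087  0.034 ]
 [ 0.4387 -0.1141  0.034 ]]
[[ 0.4416 -0.1128  0.034 ]
 [ 0.429   0.0089  0.034 ]]
t 0.35 tip [208.6 481.7 226.6] jaw 66.58 open 91.9 F [0.4 0.8 0.8] q6 -0.15
delta [ 166.4 -289.7 -166.6] turn 0.147 q6 would be ~ -0.2930112362599546
```

```bash
python3 -m inch '20 -35 -15 0.02 1;20 -35 -15 0.02 1;20 -35 -15 0.02 1;20 -35 -15 0.02 1;20 -35 -15 0.02 1;20 -35 -15 0.02 1;20 -35 -15 0.02 1;20 -35 -15 0.01 1' 15; python3 -m inch '6.4 -9.7 -20 0 1;0 0 0 0 1;0 0 0 0 1'; python3 go.py 375 192 3 75
python3 - <<'E'
from h import *
s,c=snap('wrist','w1')
for k in rects(c,mask(c,'cork')):
    ce,r,wh,a=fit(c,s,k,.012); print(k.mean(0).round(0),ce.round(1),np.round(r,1),np.round(wh,1),round(a,1))
E
```

```text
time: 1.02
tool_pos: [0.3641, 0.2088, 0.2882]
tool_rot: [0.685, 1.57, 0.428]
contact_force: [1.1, 0.2, 0.1]
opening: 0.0921
time: 1.27
tool_pos: [0.3702, 0.2003, 0.2681]
tool_rot: [-2.704, 1.569, -2.965]
contact_force: [-0.6, 0.4, 0.8]
opening: 0.0915
t 1.27 tip [369.8 200.2  90.1] jaw 75.03 open 91.5 F [-0.6  0.4  0.8] q6 -1.0
delta [  5.2  -8.2 -87.1] turn -0.001 q6 would be ~ -0.9959353406230392
[318. 212.] [377.8 189.5] [377.9 189.6] [63.  62.2] 75.1
[505. 211.] [413.4 335.9] [417.2 335. ] [63.2 63.1] 14.9
```

View pics/w1.png

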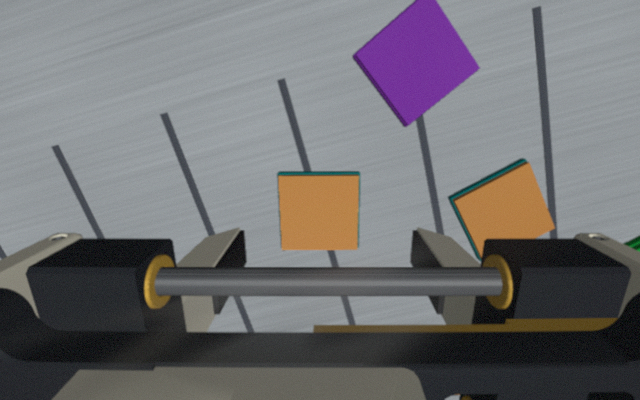

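The wrist view shows the cork coaster at (318,212), ahead of the jaws and square to them. Descending.

```bash
python3 -m inch '3.5 -5 -20 0 1;3.5 -5 -20 0 1;0 0 -20 0 1;0 0 -15 0 1;0 0 -8 0 1;0 0 -3 0 1;0 0 0 0 1'; python3 go.py 377 190 3 75
```

```text
time: 1.9
tool_pos: [0.377, 0.1916, 0.1828]
tool_rot: [0.848, 1.57, 0.591]
contact_force: [-0.9, 0.9, -0.0]
opening: 0.0918
t 1.9 tip [377.  191.6   4.8] jaw 75.26 open 91.8 F [-0.9  0.9 -0. ] q6 -1.03
delta [-0.  -1.6 -1.8] turn -0.005 q6 would be ~ -1.0205767723589763
```

```bash
python3 -m inch '0 -1.5 -2 0 1;0 0 0 0 0.6;0 0 0 0 0.6;0 0 0 0 0.6;0 0 0 0 0.6;0 0 0 0 0.6;0 0 0 0 0.6' 25; python3 -m inch '0 0 20 0 0.6;0 0 25 0 0.6;0 0 25 0 0.6;0 0 0 0 0.6';python3 go.py 543.7 -44.4 60 92.9
python3 - <<'E'
from h import *
s,c=snap('wrist','w2')
E
```

```text
time: 2.48
tool_pos: [0.3772, 0.1893, 0.1808]
tool_rot: [0.7, 1.57, 0.441]
contact_force: [-0.2, 0.4, 4.9]
opening: 0.0654
time: 2.82
tool_pos: [0.3781, 0.1897, 0.2539]
tool_rot: [0.552, 1.564, 0.293]
contact_force: [0.8, 1.2, -1.1]
opening: 0.0657
t 2.82 tip [379.3 190.   75.9] jaw 75.18 open 65.7 F [ 0.8  1.2 -1.1] q6 -1.03
delta [ 164.4 -234.4  -15.9] turn 0.309 q6 would be ~ -1.3381830427718628
```

View pics/w2.png

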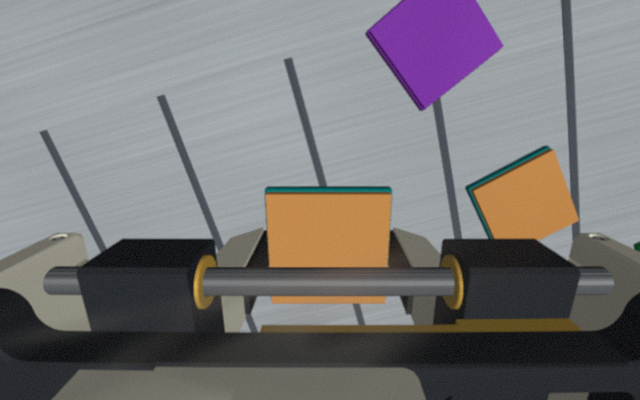

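The coaster is held between the pads (rows 188–302). Carrying it to the −y slot of the pan.

```bash
python3 -m inch '16 -34 0 0.04 0.6;16 -34 0 0.04 0.6;16 -34 0 0.04 0.6;16 -34 0 0.04 0.6;16 -34 0 0.04 0.6;16 -34 0 0.04 0.6;16 -34 0 0.04 0.6;16 -34 0 0.03 0.6'; python3 -m inch '16 -34 0 0 0.6;16 -33 0 0 0.6;10 0 0 0 0.6;0 0 0 0 0.6;0 0 0 0 0.6';python3 go.py 549 -149.3 60 92.9
python3 - <<'E'
from h import *
s,c=snap('wrist','w3')
E
```

```text
time: 3.53
tool_pos: [0.5051, -0.0845, 0.249]
tool_rot: [2.715, 1.568, 2.768]
contact_force: [1.2, 0.0, -1.4]
opening: 0.0655
time: 3.95
tool_pos: [0.5465, -0.1496, 0.2487]
tool_rot: [2.611, 1.567, 2.662]
contact_force: [-0.9, 1.2, -1.2]
opening: 0.0655
t 3.95 tip [ 546.  -149.3   70.7] jaw 92.9 open 65.5 F [-0.9  1.2 -1.2] q6 -2.02
delta [  3.    0.  -10.7] turn -0.0 q6 would be ~ -2.024112394132422
```

View pics/w3.png

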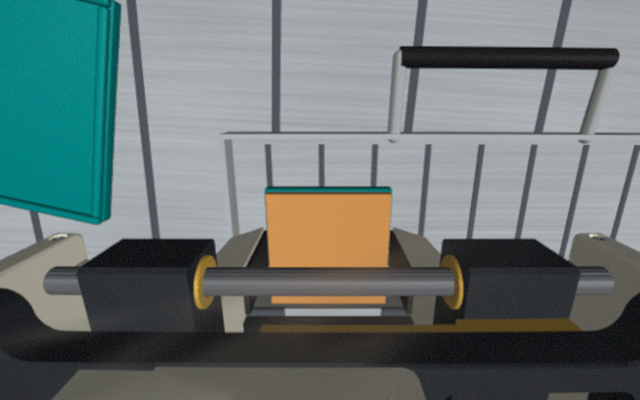

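Run:
```python
from h import *
s,c=snap('wrist')
print(px2w(c,s,[[226,136],[402,57],[617,58],[510,57],[395,135],[586,135]],.034).round(4))
print(px2w(c,s,[[268,192],[390,192],[272,303],[386,303]],float(s['tool_pos'][2]-.178-.003+.012)).round(4))
```

```text
[[ 0.4936 -0.2156  0.034 ]
 [ 0.4428 -0.1118  0.034 ]
 [ 0.4356  0.0152  0.034 ]
 [ 0.4391 -0.0487  0.034 ]
 [ 0.4876 -0.111   0.034 ]
 [ 0.4809  0.0088  0.034 ]]
[[ 0.515  -0.181   0.08  ]
 [ 0.5119 -0.1203  0.08  ]
 [ 0.5791 -0.1789  0.08  ]
 [ 0.5758 -0.1156  0.08  ]]
```

```bash
python3 -m inch '4 0 -15 0 0.6;0 0 -15 0 0.6;0 0 -10 0 0.6;0 0 -5 0 0.6;0 0 0 0 0.6'; python3 go.py 550 -149 22 92.9
```

```text
time: 4.47
tool_pos: [0.5504, -0.1489, 0.2043]
tool_rot: [2.661, 1.568, 2.713]
contact_force: [-0.3, -0.3, -0.1]
opening: 0.0655
t 4.47 tip [ 549.9 -148.7   26.3] jaw 92.98 open 65.5 F [-0.3 -0.3 -0.1] q6 -2.02
delta [ 0.1 -0.3 -4.3] turn -0.001 q6 would be ~ -2.0200798456230484
```

```bash
python3 -m inch '0 0 -4 0 0.6;0 0 0 0 0.6;0 0 0 0 0.9;0 0 0 0 0.9;0 0 0 0 0.9;0 0 10 0 0.9;0 0 30 0 0.9;0 0 30 0 0.9';python3 -m inch '-10 38 0 0.02 1;-10 38 0 0.03 1;-10 38 0 0.03 1;-10 38 0 0.03 1;-10 38 0 0.03 1;-10 38 0 0.03 1;-10 38 0 0.03 1;-10 38 0 0 1' ; python3 -m inch '-10 38 0 0 1;-10 38 0 0 1;-10 38 0 0 1;-10 38 0 0 1;-15 27 0 0 1;0 0 0 0 1;0 0 0 0 1'; python3 go.py 415 336 3 104.6
python3 - <<'E'
from h import *
s,c=snap('wrist','w4')
for k in rects(c,mask(c,'cork')):
    ce,r,wh,a=fit(c,s,k,.012); print(k.mean(0).round(0),ce.round(1),np.round(r,1),np.round(wh,1),round(a,1))
snap('top','t4')
E
```

```text
time: 5.13
tool_pos: [0.5507, -0.1496, 0.2721]
tool_rot: [2.659, 1.568, 2.71]
contact_force: [1.2, -0.2, 0.0]
opening: 0.0827
time: 5.8
tool_pos: [0.4704, 0.1559, 0.2727]
tool_rot: [-0.041, 1.569, 0.212]
contact_force: [0.8, -0.2, 0.3]
opening: 0.0918
time: 6.38
tool_pos: [0.4152, 0.3346, 0.2722]
tool_rot: [0.202, 1.57, 0.456]
contact_force: [0.5, -0.1, -0.3]
opening: 0.0922
t 6.38 tip [415.3 334.6  94.2] jaw 104.6 open 92.2 F [ 0.5 -0.1 -0.3] q6 -1.29
delta [ -0.3   1.4 -91.2] turn 0.0 q6 would be ~ -1.2910623264935293
[240. 321.] [547.5 284.4] [553.8 287. ] [51.9 40.7] 75.3
[329. 200.] [417.1 334.4] [417.2 334.8] [62.9 63.2] 15.0
```

View pics/t4.png

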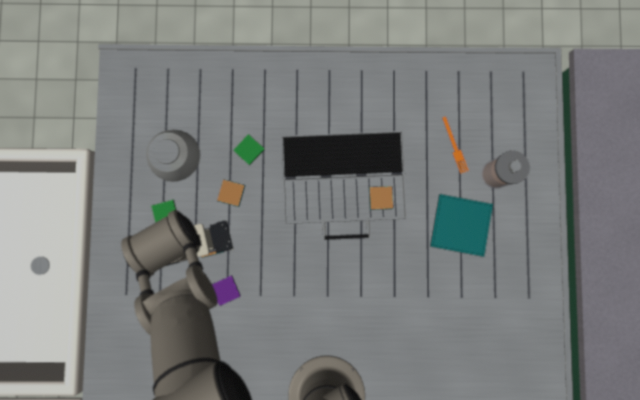

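The first coaster lies in the pan at (381,198), and the gripper is over the second. Descending.

```bash
python3 -m inch '1 0 -25 0 1;0 0 -25 0 1;0 0 -25 0 1;0 0 -11 0 1;0 0 -5 0 1;0 0 0 0 1;0 0 0 0 1'; python3 go.py 416.5 335 3 104.6; python3 -m inch '0 0 0 0 0.6;0 0 0 0 0.6;0 0 0 0 0.6;0 0 0 0 0.6;0 0 0 0 0.6;0 0 0 0 0.6' 25;  python3 -m inch '0 0 20 0 0.6;0 0 25 0 0.6;0 0 25 0 0.6;0 0 0 0 0.6';python3 go.py 545.5 -44 60 92.9
```

```text
time: 7.07
tool_pos: [0.4178, 0.3331, 0.1813]
tool_rot: [0.326, 1.57, 0.577]
contact_force: [0.1, 0.4, -0.0]
opening: 0.0916
t 7.07 tip [418.  333.2   3.3] jaw 104.34 open 91.6 F [ 0.1  0.4 -0. ] q6 -1.29
delta [-1.5  1.8 -0.3] turn 0.005 q6 would be ~ -1.2960889127000428
time: 7.57
tool_pos: [0.4172, 0.3336, 0.1811]
tool_rot: [0.455, 1.57, 0.707]
contact_force: [-0.2, 0.6, 4.5]
opening: 0.0661
time: 7.9
tool_pos: [0.4181, 0.334, 0.2546]
tool_rot: [0.276, 1.563, 0.528]
contact_force: [1.7, 1.6, -0.8]
opening: 0.0661
t 7.9 tip [419.2 334.7  76.6] jaw 104.41 open 66.1 F [ 1.7  1.6 -0.8] q6 -1.29
delta [ 126.3 -378.7  -16.6] turn -0.201 q6 would be ~ -1.090598928515944
```

```bash
python3 -m inch '13 -38 0 -0.03 0.6;13 -38 0 -0.03 0.6;13 -38 0 -0.03 0.6;13 -38 0 -0.03 0.6;13 -38 0 -0.03 0.6;13 -38 0 -0.03 0.6;13 -38 0 -0.02 0.6;13 -38 0 0 0.6'; python3 -m inch '13 -38 0 0 0.6;13 -38 0 0 0.6;0 0 0 0 0.6;0 0 0 0 0.6';python3 go.py 545.5 -44 22 92.9
python3 - <<'E'
from h import *
s,c=snap('wrist','w5')
E
```

```text
time: 8.57
tool_pos: [0.5211, 0.0274, 0.2498]
tool_rot: [2.944, 1.57, 2.994]
contact_force: [0.7, 0.3, -0.6]
opening: 0.0655
time: 8.9
tool_pos: [0.5471, -0.0488, 0.2495]
tool_rot: [2.813, 1.57, 2.86]
contact_force: [-0.5, 0.1, -1.0]
opening: 0.0657
t 8.9 tip [547.  -48.7  71.5] jaw 92.71 open 65.7 F [-0.5  0.1 -1. ] q6 -1.85
delta [ -1.5   4.7 -49.5] turn 0.003 q6 would be ~ -1.849882934098617
```

View pics/w5.png

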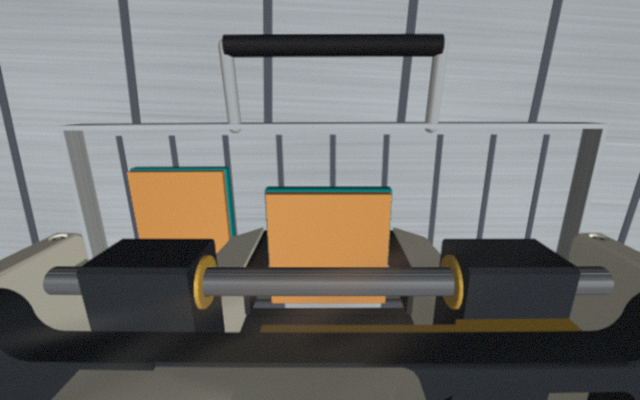

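The second coaster is held over the middle of the pan, with the first one clear at (180,210).

```bash
python3 -m inch '0 4 -15 0 0.6;0 0 -15 0 0.6;0 0 -12 0 0.6;0 0 -4 0 0.6;0 0 -3 0 0.6;0 0 0 0 0.6'; python3 go.py 546 -45 22 92.9;python3 -m inch '0 0 0 0 0.9;0 0 0 0 0.9;0 0 0 0 0.9;0 0 10 0 0.9;0 0 30 0 0.9;0 0 30 0 0.9';python3 -m inch '2 38 0 -0.04 1;2 38 0 -0.04 1;2 38 0 -0.04 1;2 38 0 -0.04 1;2 38 0 -0.04 1;2 38 0 -0.04 1;2 38 0 -0.04 1;1 38 0 -0.02 1' ; python3 -m inch '0 20 0 0 1;0 0 0 0 1;0 0 0 0 1'; python3 go.py 561 282 3 75.6
python3 - <<'E'
from h import *
s,c=snap('wrist','w6')
for k in rects(c,mask(c,'cork')):
    ce,r,wh,a=fit(c,s,k,.012); print(k.mean(0).round(0),ce.round(1),np.round(r,1),np.round(wh,1),round(a,1))
snap('top','t6')
E
```

```text
time: 9.45
tool_pos: [0.5468, -0.0417, 0.2011]
tool_rot: [2.732, 1.57, 2.784]
contact_force: [0.3, 0.3, -1.4]
opening: 0.0656
t 9.45 tip [546.6 -41.7  23.1] jaw 93.01 open 65.6 F [ 0.3  0.3 -1.4] q6 -1.84
delta [-0.6 -3.3 -1.1] turn -0.002 q6 would be ~ -1.8375463220913633
time: 9.95
tool_pos: [0.5467, -0.0427, 0.2722]
tool_rot: [2.824, 1.568, 2.875]
contact_force: [0.5, 0.2, -0.1]
opening: 0.0828
time: 10.62
tool_pos: [0.562, 0.2632, 0.2729]
tool_rot: [0.595, 1.569, 0.344]
contact_force: [1.3, -0.7, 0.1]
opening: 0.0916
time: 10.87
tool_pos: [0.5617, 0.2822, 0.2722]
tool_rot: [0.262, 1.57, 0.015]
contact_force: [-0.2, -0.5, 0.0]
opening: 0.092
t 10.87 tip [561.8 282.2  94.2] jaw 75.89 open 92.0 F [-0.2 -0.5  0. ] q6 -0.98
delta [ -0.8  -0.2 -91.2] turn -0.005 q6 would be ~ -0.975499696460029
[325. 200.] [563.1 279.1] [563.4 279. ] [62.9 62.8] 75.7
```

View pics/t6.png

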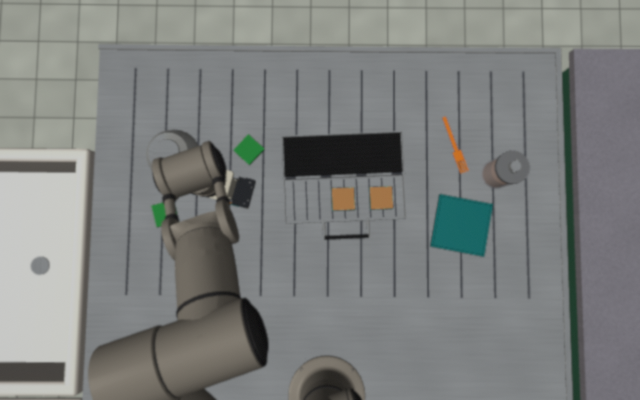

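View pics/w6.png

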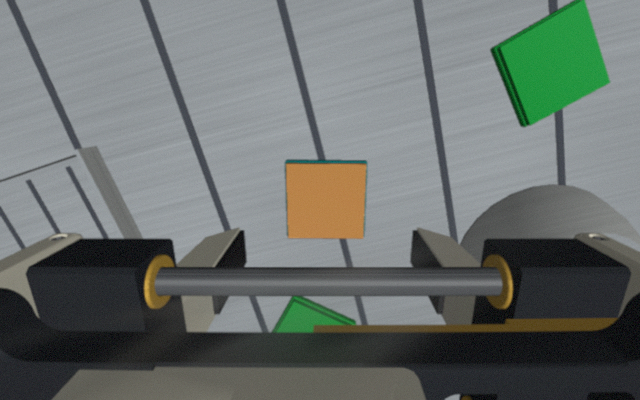

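Run:
```python
from h import *
c=cv2.imread('pics/top0.png')
s,cc=snap('top')
print(px2w(cc,s,[[147,155],[199,160],[170,181],[172,130]],.01).round(3))
s,cc=snap('side')
print(px2w(cc,s,[[215,325],[267,322],[240,349]],.01).round(3))
```

```text
[[0.666 0.523 0.01 ]
 [0.653 0.374 0.01 ]
 [0.591 0.455 0.01 ]
 [0.739 0.454 0.01 ]]
[[0.739 0.466 0.01 ]
 [0.597 0.431 0.01 ]
 [0.649 0.521 0.01 ]]
```

```bash
python3 -m inch '1 -2 -25 0 1;0 0 -25 0 1;0 0 -25 0 1;0 0 -11 0 1;0 0 -5 0 1;0 0 0 0 1;0 0 0 0 1'; python3 go.py 562.5 280 3 75.6; python3 -m inch '0 0 0 0 0.6;0 0 0 0 0.6;0 0 0 0 0.6;0 0 0 0 0.6;0 0 0 0 0.6;0 0 0 0 0.6' 25;  python3 -m inch '0 0 20 0 0.6;0 0 25 0 0.6;0 0 25 0 0.6;0 0 0 0 0.6';python3 go.py 540 61 60 92.9
```

```text
time: 11.65
tool_pos: [0.5637, 0.2791, 0.1816]
tool_rot: [0.632, 1.569, 0.383]
contact_force: [0.4, -0.5, 0.6]
opening: 0.092
t 11.65 tip [564.  279.2   3.6] jaw 75.71 open 92.0 F [ 0.4 -0.5  0.6] q6 -0.98
delta [-1.5  0.8 -0.6] turn -0.002 q6 would be ~ -0.9815748001215236
time: 12.15
tool_pos: [0.5632, 0.2794, 0.181]
tool_rot: [0.738, 1.57, 0.489]
contact_force: [-0.5, -1.5, 4.2]
opening: 0.0657
time: 12.48
tool_pos: [0.5643, 0.2799, 0.2555]
tool_rot: [0.592, 1.562, 0.344]
contact_force: [0.6, 0.5, 0.0]
opening: 0.0655
t 12.48 tip [565.7 280.4  77.5] jaw 75.76 open 65.5 F [0.6 0.5 0. ] q6 -0.98
delta [ -25.7 -219.4  -17.5] turn 0.299 q6 would be ~ -1.2826408271469874
```

```bash
python3 -m inch '-4 -36 0 0.05 0.6;-4 -36 0 0.05 0.6;-4 -36 0 0.05 0.6;-4 -36 0 0.05 0.6;-4 -36 0 0.05 0.6;-4 -36 -3 0.05 0.6;0 0 0 0 0.6;0 0 0 0 0.6'; python3 go.py 540 61 22 92.9
python3 - <<'E'
from h import *
s,c=snap('wrist','w7')
E
```

```text
time: 13.15
tool_pos: [0.5388, 0.0616, 0.2469]
tool_rot: [2.943, 1.57, 2.99]
contact_force: [0.2, 0.7, -1.0]
opening: 0.0657
t 13.15 tip [538.6  61.6  68.9] jaw 92.7 open 65.7 F [ 0.2  0.7 -1. ] q6 -1.65
delta [  1.4  -0.6 -46.9] turn 0.003 q6 would be ~ -1.6491400455320655
```

View pics/w7.png

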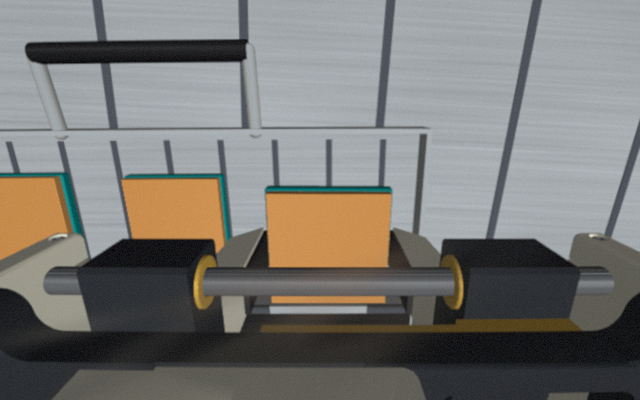

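```bash
python3 -m inch '1 -3.5 -15 0 0.6;0 0 -15 0 0.6;0 0 -10 0 0.6;0 0 -4 0 0.6;0 0 -2 0 0.6;0 0 0 0 0.6'; python3 go.py 540 58 22 92.9;python3 -m inch '0 0 0 0 0.8;0 0 0 0 0.8;0 0 0 0 0.8;0 0 10 0 0.8;0 0 30 0 0.8;0 0 40 0 0.8';  python3 go.py 435.5 -51 25 2.9
python3 - <<'E'
from h import *
s,c=snap('wrist','w8')
snap('top','t8')
E
```

```text
time: 13.7
tool_pos: [0.5401, 0.0605, 0.2013]
tool_rot: [2.707, 1.57, 2.759]
contact_force: [-0.4, -0.7, -0.1]
opening: 0.0656
t 13.7 tip [540.1  60.5  23.3] jaw 92.98 open 65.6 F [-0.4 -0.7 -0.1] q6 -1.65
delta [-0.1 -2.5 -1.3] turn -0.001 q6 would be ~ -1.6511232306295225
time: 14.2
tool_pos: [0.5392, 0.0597, 0.2808]
tool_rot: [3.043, 1.565, 3.094]
contact_force: [1.7, 0.0, 0.2]
opening: 0.0731
t 14.2 tip [538.2  59.7 102.8] jaw 92.92 open 73.1 F [1.7 0.  0.2] q6 -1.65
delta [-102.7 -110.7  -77.8] turn 1.57 q6 would be ~ -3.223332622341667
```

View pics/w8.png

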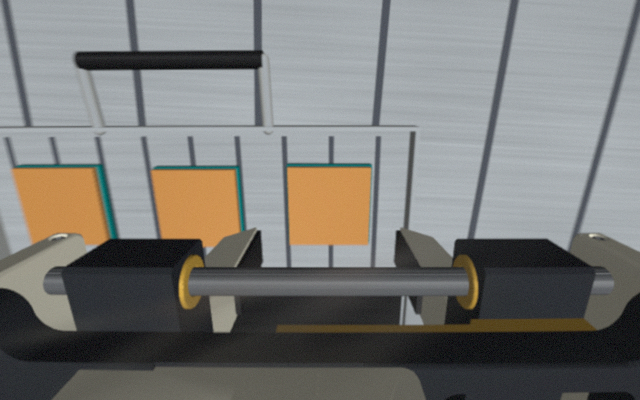

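All three are cork up in the pan, at (62,205), (197,205) and (330,203). Now turning the jaws square to the bar and moving over it.

```bash
python3 -m inch '-13 -14 5 -0.12 0.35;-13 -14 0 -0.12 0.35;-13 -14 0 -0.12 0.35;-13 -14 0 -0.12 0.35;-13 -14 0 -0.12 0.35;-13 -14 0 -0.12 0.35;-13 -14 0 -0.12 0.35;-10 -12 0 -0.12 0.35' 20;python3 -m inch '0 0 0 -0.12 0.35;0 0 0 -0.12 0.35;0 0 0 -0.12 0.35;0 0 0 -0.12 0.35;0 0 0 -0.12 0.35;0 0 0 -0.01 0.35;0 0 0 0 0.35'; python3 go.py 437 -51 17 2.9
python3 - <<'E'
from h import *
s,c=snap('wrist','w9')
snap('side','s9')
print(w2px(c,s,[[.4355,-.051,.034],[.439,-.05,.034]]))
E
```

```text
time: 14.97
tool_pos: [0.438, -0.0509, 0.287]
tool_rot: [0.562, 1.57, -0.353]
contact_force: [0.0, 0.1, 0.4]
opening: 0.0324
time: 15.55
tool_pos: [0.439, -0.0502, 0.2869]
tool_rot: [1.208, 1.57, -0.308]
contact_force: [-0.2, 0.3, 0.3]
opening: 0.0325
t 15.55 tip [439.2 -50.3 108.9] jaw 3.13 open 32.5 F [-0.2  0.3  0.3] q6 -0.34
delta [ -2.2  -0.7 -91.9] turn -0.004 q6 would be ~ -0.33831303854201583
[[321.89686185 203.16990205]
 [326.41850226 202.19053968]]
```

View pics/w9.png

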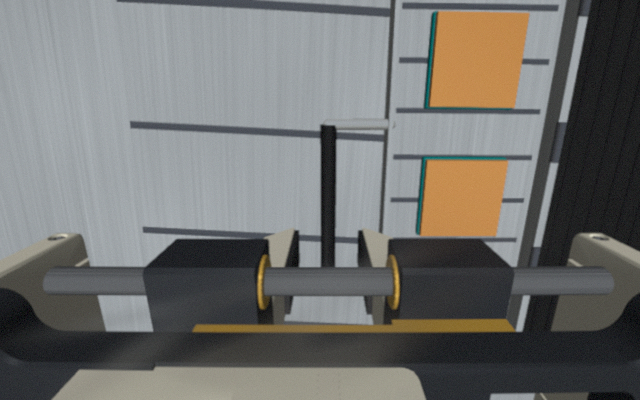

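View pics/s9.png

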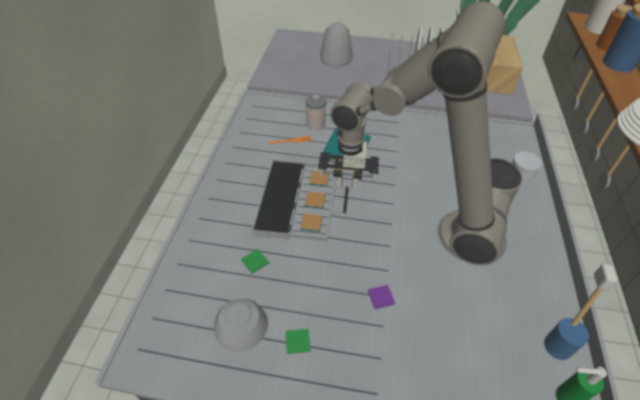

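The bar, at column 328, lies midway between the pads at columns 295 and 361. Going straight down.

```bash
python3 -m inch '0 0 -25 0 0.35;0 0 -25 0 0.35;0 0 -20 0 0.35;0 0 -13 0 0.35;0 0 -7 0 0.35;0 0 -2 0 0.35;0 0 0 0 0.35'; python3 go.py 439 -51 17 2.9;python3 -m inch '0 0 0 0 0;0 0 0 0 0;0 0 0 0 0;0 0 0 0 0;0 0 0 0 0' 15; python3 go.py
```

```text
time: 16.23
tool_pos: [0.4392, -0.0502, 0.1945]
tool_rot: [-1.91, 1.571, 2.856]
contact_force: [-0.7, 0.2, -0.9]
opening: 0.0323
t 16.23 tip [439.1 -50.2  16.5] jaw 3.04 open 32.3 F [-0.7  0.2 -0.9] q6 -0.34
delta [-0.1 -0.8  0.5] turn -0.002 q6 would be ~ -0.3381633285913079
time: 16.65
tool_pos: [0.439, -0.0502, 0.1951]
tool_rot: [0.862, 1.57, -0.657]
contact_force: [-1.9, -1.9, 6.0]
opening: 0.0112
t 16.65 tip [439.  -50.3  17.1] jaw 2.99 open 11.2 F [-1.9 -1.9  6. ] q6 -0.34
```

```bash
cat > arc.py <<'E'
import numpy as np,sys
a,b,n=[float(v) for v in sys.argv[1:4]]
t=np.linspace(a,b,int(n)+1); u=np.array([.9987,.0506])
P=np.c_[-172*np.cos(t)*u[0],-172*np.cos(t)*u[1],172*np.sin(t)]
B=np.array([439+171.8,-50.3+8.7,17.1])
for d in np.diff(P,axis=0): print(*d.round(1),end=' ; ')
print('\nend tip',(B+P[-1]).round(1))
E
for i in 0 .4 .8 1.2; do python3 arc.py $i $(python3 -c "print($i+.4)") 8;done
```

```text
0.2 0.0 8.6 ; 0.6 0.0 8.6 ; 1.1 0.1 8.5 ; 1.5 0.1 8.5 ; 1.9 0.1 8.4 ; 2.3 0.1 8.3 ; 2.7 0.1 8.1 ; 3.1 0.2 8.0 ; 
end tip [452.6 -49.6  84.1]
3.5 0.2 7.8 ; 3.9 0.2 7.6 ; 4.3 0.2 7.4 ; 4.7 0.2 7.2 ; 5.0 0.3 7.0 ; 5.4 0.3 6.7 ; 5.7 0.3 6.4 ; 6.0 0.3 6.1 ; 
end tip [491.1 -47.7 140.5]
6.3 0.3 5.8 ; 6.6 0.3 5.5 ; 6.9 0.3 5.2 ; 7.1 0.4 4.8 ; 7.3 0.4 4.5 ; 7.6 0.4 4.1 ; 7.7 0.4 3.7 ; 7.9 0.4 3.3 ; 
end tip [548.6 -44.8 177.4]
8.1 0.4 2.9 ; 8.2 0.4 2.5 ; 8.3 0.4 2.1 ; 8.4 0.4 1.7 ; 8.5 0.4 1.2 ; 8.5 0.4 0.8 ; 8.6 0.4 0.4 ; 8.6 0.4 -0.0 ; 
end tip [615.8 -41.3 189. ]
```

```bash
python3 -m inch '0.2 0 8.6 0 0;0.6 0 8.6 0 0;1.1 0.1 8.5 0 0;1.5 0.1 8.5 0 0;1.9 0.1 8.4 0 0;2.3 0.1 8.3 0 0;2.7 0.1 8.1 0 0;3.1 0.2 8 0 0' 20; python3 go.py 452.6 -49.6 84.1 2.9; python3 -c "
from h import *
snap('side','s10')"
```

```text
time: 17.32
tool_pos: [0.4521, -0.0496, 0.2624]
tool_rot: [-1.394, 1.569, -2.912]
contact_force: [-1.2, -3.7, -5.1]
opening: 0.0112
t 17.32 tip [451.8 -49.6  84.4] jaw 3.0 open 11.2 F [-1.2 -3.7 -5.1] q6 -0.33
delta [ 0.8  0.  -0.3] turn -0.002 q6 would be ~ -0.3277570777982764
```

View pics/s10.png

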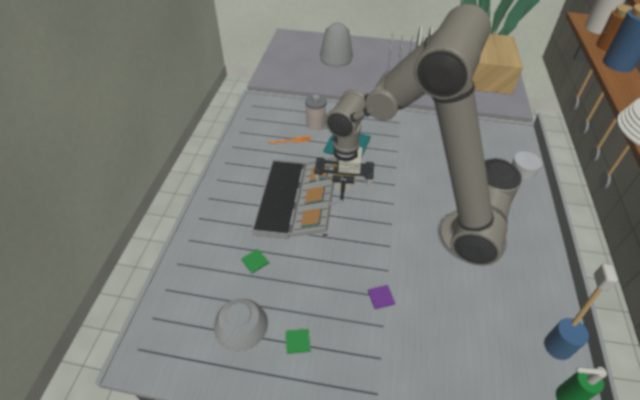

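The leaf is rising with the bar, and the forces are low.

```bash
python3 -m inch '3.5 0.2 7.8 0 0;3.9 0.2 7.6 0 0;4.3 0.2 7.4 0 0;4.7 0.2 7.2 0 0;5 0.3 7 0 0;5.4 0.3 6.7 0 0;5.7 0.3 6.4 0 0;6 0.3 6.1 0 0'; python3 go.py 491.1 -47.7 140.5 2.9;python3 -m inch '6.3 0.3 5.8 0 0;6.6 0.3 5.5 0 0;6.9 0.3 5.2 0 0;7.1 0.4 4.8 0 0;7.3 0.4 4.5 0 0;7.6 0.4 4.1 0 0;7.7 0.4 3.7 0 0;7.9 0.4 3.3 0 0'; python3 go.py 548.6 -44.8 177.4 2.9;python3 -c "
from h import *
snap('side','s11')";  python3 arc.py 1.6 2.0 16
```

```text
time: 18.03
tool_pos: [0.4885, -0.0477, 0.3183]
tool_rot: [-1.556, 1.561, -3.074]
contact_force: [-17.2, -5.1, 11.1]
opening: 0.0112
t 18.03 tip [486.8 -47.8 140.3] jaw 3.03 open 11.2 F [-17.2  -5.1  11.1] q6 -0.3
delta [4.3 0.1 0.2] turn -0.002 q6 would be ~ -0.301576422220025
time: 18.7
tool_pos: [0.5476, -0.0446, 0.3577]
tool_rot: [-0.408, 1.57, -1.927]
contact_force: [-8.2, -1.7, 11.0]
opening: 0.0111
t 18.7 tip [547.5 -44.8 179.7] jaw 2.99 open 11.1 F [-8.2 -1.7 11. ] q6 -0.27
delta [ 1.1 -0.  -2.3] turn -0.002 q6 would be ~ -0.2706711357293227
4.3 0.2 -0.2 ; 4.3 0.2 -0.3 ; 4.3 0.2 -0.4 ; 4.3 0.2 -0.5 ; 4.3 0.2 -0.6 ; 4.2 0.2 -0.7 ; 4.2 0.2 -0.8 ; 4.2 0.2 -0.9 ; 4.2 0.2 -1.0 ; 4.1 0.2 -1.1 ; 4.1 0.2 -1.2 ; 4.1 0.2 -1.3 ; 4.0 0.2 -1.4 ; 4.0 0.2 -1.5 ; 4.0 0.2 -1.6 ; 3.9 0.2 -1.7 ; 
end tip [682.3 -38.  173.5]
```

View pics/s11.png

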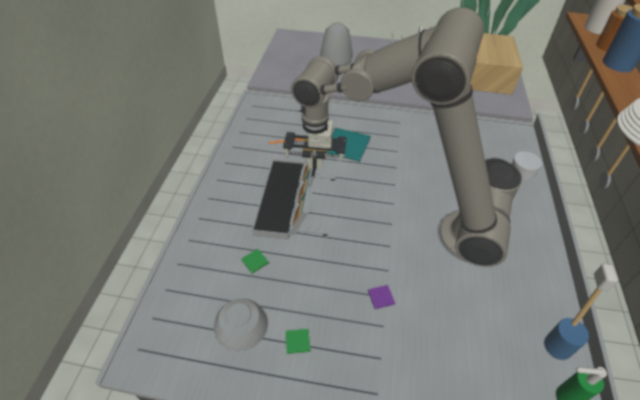

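The leaf is at about 1.2 rad and rising. Continuing through upright.

```bash
python3 -m inch '8.1 0.4 2.7 0 0;8.2 0.4 2.2 0 0;8.3 0.4 1.9 0 0;8.4 0.4 1.6 0 0;8.5 0.4 1.2 0 0;8.5 0.4 0.8 0 0;8.6 0.4 0.4 0 0;8.6 0.4 0 0 0'; python3 go.py 615.8 -41.3 189 2.9;python3 -m inch '4.3 0.2 -0.2 0 0;4.3 0.2 -0.3 0 0;4.3 0.2 -0.4 0 0;4.3 0.2 -0.5 0 0;4.3 0.2 -0.6 0 0;4.2 0.2 -0.7 0 0;4.2 0.2 -0.8 0 0;4.2 0.2 -0.9 0 0';python3 go.py 650 -39.5 185 2.9;python3 -c "
from h import *
snap('side','s12');snap('top','t12')"
```

```text
time: 19.42
tool_pos: [0.6157, -0.0413, 0.3675]
tool_rot: [1.297, 1.569, -0.222]
contact_force: [-1.4, -0.9, 1.7]
opening: 0.0112
t 19.42 tip [616.  -41.3 189.5] jaw 2.98 open 11.2 F [-1.4 -0.9  1.7] q6 -0.24
delta [-0.2  0.  -0.5] turn -0.001 q6 would be ~ -0.24162022219363552
time: 20.08
tool_pos: [0.65, -0.0396, 0.3618]
tool_rot: [1.531, 1.569, 0.012]
contact_force: [-0.2, 0.1, 5.3]
opening: 0.0111
t 20.08 tip [650.3 -39.6 183.8] jaw 2.99 open 11.1 F [-0.2  0.1  5.3] q6 -0.23
delta [-0.3  0.1  1.2] turn -0.001 q6 would be ~ -0.22923972623412045
```

View pics/s12.png

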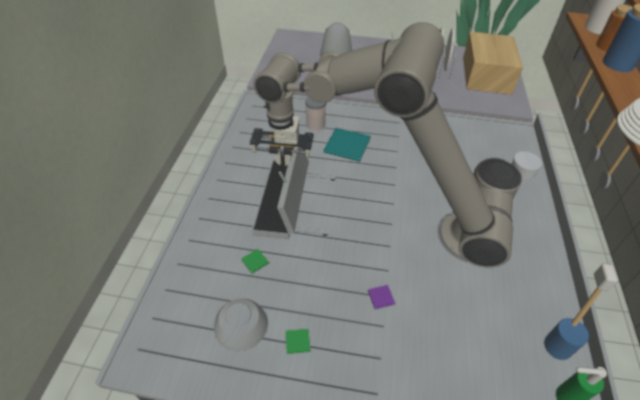

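View pics/t12.png

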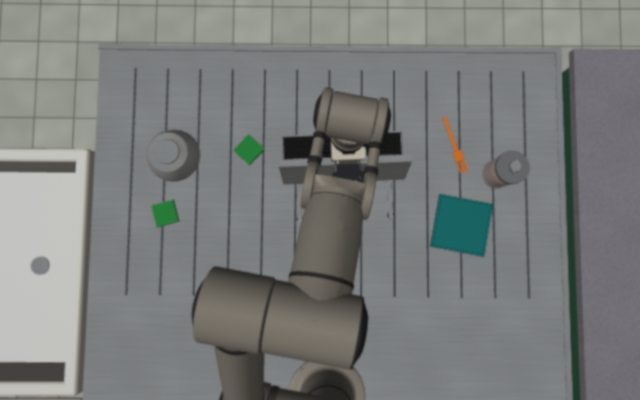

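The leaf is just past upright, at about 1.8 rad, with the coasters hidden behind it. Continuing to about 2.0.

```bash
python3 -m inch '4.2 0.2 -1 0 0;4.1 0.2 -1.1 0 0;4.1 0.2 -1.2 0 0;4.1 0.2 -1.3 0 0;4 0.2 -1.4 0 0;4 0.2 -1.5 0 0;4 0.2 -1.6 0 0;3.9 0.2 -1.7 0 0'; python3 -m inch '0 0 0 0 0;0 0 0 0 0;0 0 0 0 0;0 0 0 0 0'; python3 go.py 682.3 -38 173.5 2.9;python3 -c "
from h import *
snap('side','s13');snap('top','t13');snap('wrist','w13')"
```

```text
time: 20.85
tool_pos: [0.6824, -0.0381, 0.3496]
tool_rot: [-2.026, 1.57, 2.738]
contact_force: [0.7, 1.0, 2.9]
opening: 0.0111
time: 21.18
tool_pos: [0.6819, -0.0381, 0.3498]
tool_rot: [-1.943, 1.57, 2.821]
contact_force: [-0.3, 0.9, 1.0]
opening: 0.0113
t 21.18 tip [681.7 -38.  171.8] jaw 2.98 open 11.3 F [-0.3  0.9  1. ] q6 -0.22
delta [0.6 0.  1.7] turn -0.001 q6 would be ~ -0.2185886993601178
```

View pics/s13.png

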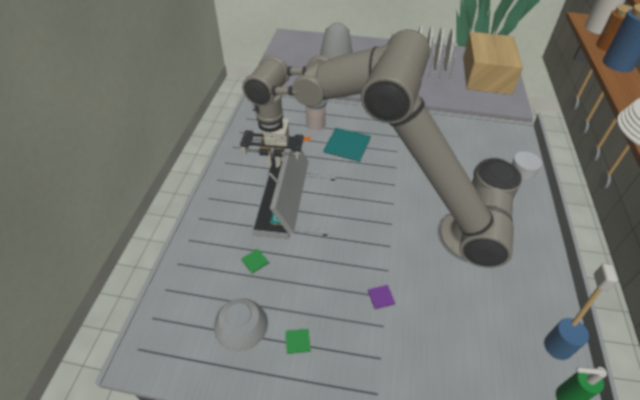

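View pics/w13.png

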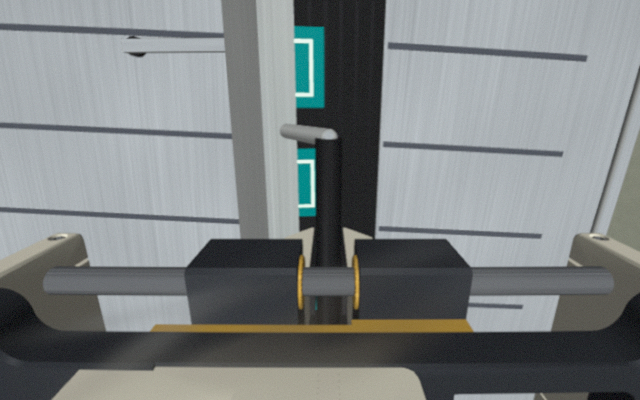

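Two coasters lie glaze up on the mat at (310,66) and (306,185). The third is hidden behind the gripper, so I'm checking the top view.

```bash
python3 -c "
import cv2
a=cv2.imread('pics/t13.png')[110:230,260:430];b=cv2.imread('pics/s13.png')[140:250,230:340]
cv2.imwrite('pics/c13.png',cv2.resize(a,None,fx=4,fy=4,interpolation=2))
"; python3 arc.py 2.0 1.6 8; python3 arc.py 1.6 1.2 8;python3 arc.py 1.2 0.4 16;python3 arc.py .4 0 8
```

```text
-7.9 -0.4 3.4 ; -8.1 -0.4 3.0 ; -8.2 -0.4 2.6 ; -8.3 -0.4 2.2 ; -8.4 -0.4 1.7 ; -8.5 -0.4 1.3 ; -8.5 -0.4 0.9 ; -8.6 -0.4 0.5 ; 
end tip [615.8 -41.3 189. ]
-8.6 -0.4 0.0 ; -8.6 -0.4 -0.4 ; -8.5 -0.4 -0.8 ; -8.5 -0.4 -1.2 ; -8.4 -0.4 -1.7 ; -8.3 -0.4 -2.1 ; -8.2 -0.4 -2.5 ; -8.1 -0.4 -2.9 ; 
end tip [548.6 -44.8 177.4]
-7.9 -0.4 -3.3 ; -7.7 -0.4 -3.7 ; -7.6 -0.4 -4.1 ; -7.3 -0.4 -4.5 ; -7.1 -0.4 -4.8 ; -6.9 -0.3 -5.2 ; -6.6 -0.3 -5.5 ; -6.3 -0.3 -5.8 ; -6.0 -0.3 -6.1 ; -5.7 -0.3 -6.4 ; -5.4 -0.3 -6.7 ; -5.0 -0.3 -7.0 ; -4.7 -0.2 -7.2 ; -4.3 -0.2 -7.4 ; -3.9 -0.2 -7.6 ; -3.5 -0.2 -7.8 ; 
end tip [452.6 -49.6  84.1]
-3.1 -0.2 -8.0 ; -2.7 -0.1 -8.1 ; -2.3 -0.1 -8.3 ; -1.9 -0.1 -8.4 ; -1.5 -0.1 -8.5 ; -1.1 -0.1 -8.5 ; -0.6 -0.0 -8.6 ; -0.2 -0.0 -8.6 ; 
end tip [439.  -50.3  17.1]
```

View pics/c13.png

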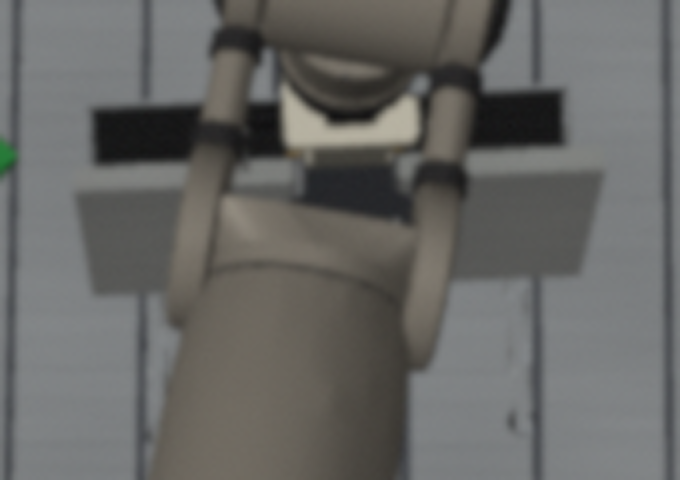

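```bash
python3 -m inch '3.8 0.2 -1.8 0 0;3.8 0.2 -1.9 0 0;0 0 0 0 0;0 0 0 0 0;-3.8 -0.2 1.9 0 0;-3.8 -0.2 1.8 0 0'; python3 -m inch '-7.9 -0.4 3.4 0 0;-8.1 -0.4 3 0 0;-8.2 -0.4 2.6 0 0;-8.3 -0.4 2.2 0 0;-8.4 -0.4 1.7 0 0;-8.5 -0.4 1.3 0 0;-8.5 -0.4 0.9 0 0;-8.6 -0.4 0.5 0 0'; python3 go.py 615.8 -41.3 189 2.9; python3 -m inch '-8.6 -0.4 0 0 0;-8.6 -0.4 -0.4 0 0;-8.5 -0.4 -0.8 0 0;-8.5 -0.4 -1.2 0 0;-8.4 -0.4 -1.7 0 0;-8.3 -0.4 -2.1 0 0;-8.2 -0.4 -2.5 0 0;-8.1 -0.4 -2.9 0 0'; python3 go.py 548.6 -44.8 177.4 2.9;python3 -c "
from h import *
snap('side','s14')
b=cv2.imread('pics/s14.png')[140:250,230:360]
cv2.imwrite('pics/c14.png',cv2.resize(b,None,fx=5,fy=5,interpolation=2))"
```

```text
time: 21.83
tool_pos: [0.6819, -0.0382, 0.3499]
tool_rot: [-2.261, 1.571, 2.503]
contact_force: [-0.0, 1.3, -2.1]
opening: 0.0111
time: 22.5
tool_pos: [0.6146, -0.0414, 0.3674]
tool_rot: [1.39, 1.568, -0.129]
contact_force: [1.2, 2.4, 1.4]
opening: 0.0113
t 22.5 tip [615.1 -41.5 189.4] jaw 2.97 open 11.3 F [1.2 2.4 1.4] q6 -0.24
delta [ 0.7  0.2 -0.4] turn -0.001 q6 would be ~ -0.24234215967827943
time: 23.17
tool_pos: [0.5471, -0.0447, 0.3552]
tool_rot: [1.211, 1.569, -0.308]
contact_force: [-0.6, 0.7, 1.7]
opening: 0.0113
t 23.17 tip [547.4 -44.7 177.2] jaw 2.97 open 11.3 F [-0.6  0.7  1.7] q6 -0.27
delta [ 1.2 -0.1  0.2] turn -0.001 q6 would be ~ -0.2715991447469277
```

View pics/c14.png

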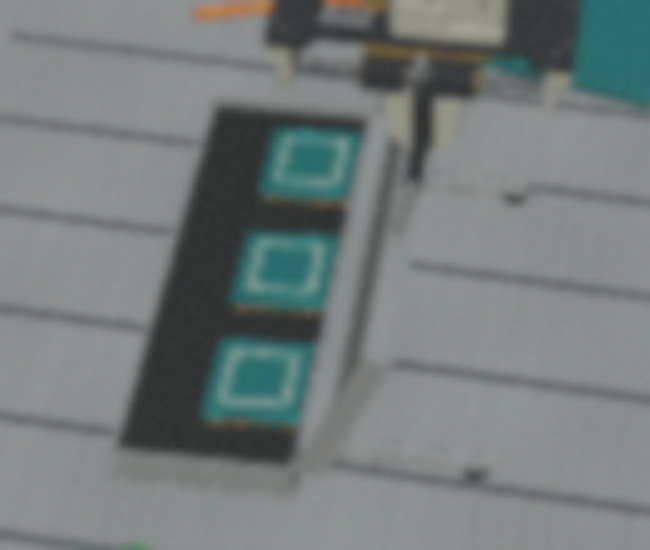

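All three coasters lie glaze up on the mat with cork rims below. Swinging the leaf back down.

```bash
python3 -m inch '-7.9 -0.4 -3.3 0 0;-7.7 -0.4 -3.7 0 0;-7.6 -0.4 -4.1 0 0;-7.3 -0.4 -4.5 0 0;-7.1 -0.4 -4.8 0 0;-6.9 -0.3 -5.2 0 0;-6.6 -0.3 -5.5 0 0;-6.3 -0.3 -5.8 0 0'; python3 go.py 491 -47.7 140.5 2.9;  python3 -m inch '-6 -0.3 -6.1 0 0;-5.7 -0.3 -6.4 0 0;-5.4 -0.3 -6.7 0 0;-5 -0.3 -7 0 0;-4.7 -0.2 -7.2 0 0;-4.3 -0.2 -7.4 0 0;-3.9 -0.2 -7.6 0 0;-3.5 -0.2 -7.8 0 0'; python3 go.py 452.6 -49.6 84.1 2.9
```

```text
time: 23.88
tool_pos: [0.4902, -0.0475, 0.3174]
tool_rot: [1.223, 1.57, -0.296]
contact_force: [-1.1, 1.6, 0.7]
opening: 0.0112
t 23.88 tip [490.3 -47.5 139.4] jaw 2.98 open 11.2 F [-1.1  1.6  0.7] q6 -0.3
delta [ 0.7 -0.2  1.1] turn -0.001 q6 would be ~ -0.30290038534744906
time: 24.55
tool_pos: [0.4521, -0.0495, 0.2603]
tool_rot: [-2.923, 1.571, 1.841]
contact_force: [0.1, 2.0, -0.5]
opening: 0.0113
t 24.55 tip [452.1 -49.4  82.3] jaw 2.98 open 11.3 F [ 0.1  2.  -0.5] q6 -0.33
delta [ 0.5 -0.2  1.8] turn -0.001 q6 would be ~ -0.32853941803182435
```

```bash
python3 -m inch '-3.1 -0.2 -8 0 0;-2.7 -0.1 -8.1 0 0;-2.3 -0.1 -8.3 0 0;-1.9 -0.1 -8.4 0 0;-1.5 -0.1 -8.5 0 0;-1.1 -0.1 -8.5 0 0;-0.6 0 -8 0 0;0 0 -6 0 0'; python3 go.py 439 -50.3 17.1 2.9; python3 -m inch '0 0 0 0 0;0 0 0 0 0.35;0 0 0 0 0.35;0 0 0 0 0.35;0 0 20 0 0.35;0 0 40 0 0.35;0 0 40 0 0.35;0 0 30 0 0.35'; python3 go.py 652 54 100 92.9; python3 -c "
from h import *
snap('top','t15'); s,c=snap('side','s15')
b=cv2.imread('pics/s15.png')[130:270,220:400]
cv2.imwrite('pics/c15.png',cv2.resize(b,None,fx=4,fy=4,interpolation=2))"
```

```text
time: 25.22
tool_pos: [0.4391, -0.0502, 0.1963]
tool_rot: [-1.913, 1.57, 2.851]
contact_force: [-0.6, 4.0, -0.8]
opening: 0.0111
t 25.22 tip [439.  -50.1  18.3] jaw 2.98 open 11.1 F [-0.6  4.  -0.8] q6 -0.34
delta [-0.  -0.2 -1.2] turn -0.001 q6 would be ~ -0.33809839583932527
time: 25.88
tool_pos: [0.4393, -0.0504, 0.3305]
tool_rot: [1.124, 1.568, -0.395]
contact_force: [1.7, -0.0, 0.3]
opening: 0.0321
t 25.88 tip [439.9 -50.6 152.5] jaw 2.98 open 32.1 F [ 1.7 -0.   0.3] q6 -0.34
delta [212.1 104.6 -52.5] turn 1.569 q6 would be ~ -1.9088483515128492
```

View pics/c15.png

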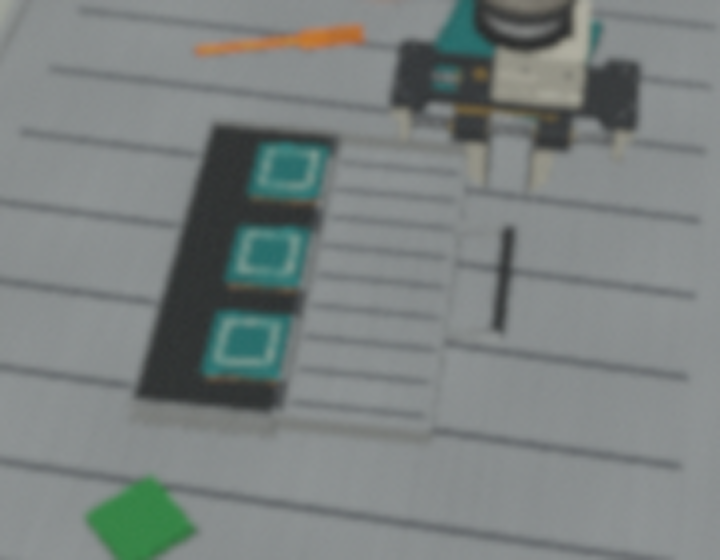

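View pics/t15.png

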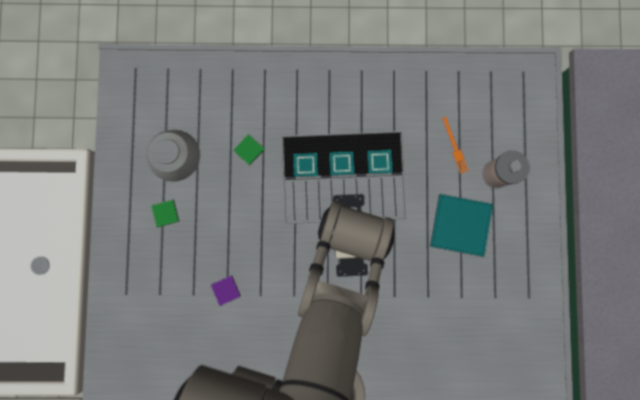

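The leaf is flat and all three coasters are glaze up, at top-view pixels (305,164), (342,162) and (380,161). Measuring them.

```bash
cat > meas.py <<'E'
from h import *
import sys
z=float(sys.argv[1])
for n in sys.argv[2:]:
  s,c=snap(n)
  h=hsv(c);H,S,V=[h[...,i].astype(int) for i in range(3)]
  m=((H>80)&(H<100)&(S>60)&(V>55)).astype(np.uint8)
  m=cv2.morphologyEx(m,cv2.MORPH_CLOSE,np.ones((3,3),np.uint8))
  for k in rects(c,m,150):
    ce,r,wh,a=fit(c,s,k,z); print(n,k.mean(0).round(0),ce.round(1),np.round(r,1),np.round(wh,1),round(a,1))
E
python3 meas.py .042 top side
```

```text
top [462. 225.] [ 472.6 -369.7] [ 472.5 -370.5] [154.3 151.1] 79.8
top [305. 165.] [637.9  66.6] [637.5  66.5] [67.7 69.2] 3.6
top [341. 163.] [643.3 -35.5] [643.5 -35.4] [67.1 69. ] 3.4
top [380. 161.] [ 648.5 -142.2] [ 648.7 -142.5] [67.  69.3] 3.6
side [281. 216.] [641.2  64.7] [641.5  64.7] [68.  74.4] 3.7
side [286. 193.] [646. -37.] [646.4 -37.6] [68.3 75.5] 3.4
side [291. 172.] [ 651.5 -144.8] [ 651.1 -145.2] [69.7 77.6] 3.4
side [334. 141.] [ 522.6 -350.6] [ 519.7 -349.2] [ 59.5 157.6] 12.9
```

```bash
python3 -m inch '26 -11.5 0 0.12 0.8;26 -11.5 0 0.12 0.8;26 -11.5 0 0.12 0.8;26 -11.5 0 0.12 0.8;26 -11.5 0 0.12 0.8;26 -11.5 0 0.12 0.8;26 -11.5 0 0.12 0.8;26 -11.5 0 0.12 0.8'; python3 -m inch '2 0 0 0.12 0.85;0 0 0 0.12 0.85;0 0 0 0.12 0.85;0 0 -10 0.12 0.85;0 0 -10 0.12 0.85;0 0 0 0.015 0.85;0 0 0 0 0.85'; python3 go.py 650 -143.5 100 92.9;python3 meas.py .042 wrist; python3 -c "
from h import *
snap('wrist','w16')"
```

```text
time: 26.75
tool_pos: [0.6481, -0.1428, 0.325]
tool_rot: [-2.882, 1.567, 2.848]
contact_force: [-0.2, 0.2, -0.8]
opening: 0.0729
time: 27.33
tool_pos: [0.6489, -0.1422, 0.3052]
tool_rot: [2.762, 1.567, 2.816]
contact_force: [-0.7, 0.5, -0.5]
opening: 0.0779
t 27.33 tip [ 648.2 -142.   127.2] jaw 93.07 open 77.9 F [-0.7  0.5 -0.5] q6 -1.96
delta [  1.8  -1.5 -27.2] turn -0.003 q6 would be ~ -1.9524227827278091
wrist [579. 200.] [639.   63.7] [640.2  64.6] [67.9 71.4] 0.6
wrist [458. 199.] [644.7 -36.6] [645.5 -37.1] [67.3 69.3] 1.7
wrist [325. 200.] [ 651.2 -144.8] [ 651.6 -145. ] [66.8 68.1] 2.4
wrist [70. 34.] [ 536.  -334.7] [ 531.3 -337.5] [96.1 57.7] 80.3
```

View pics/w16.png

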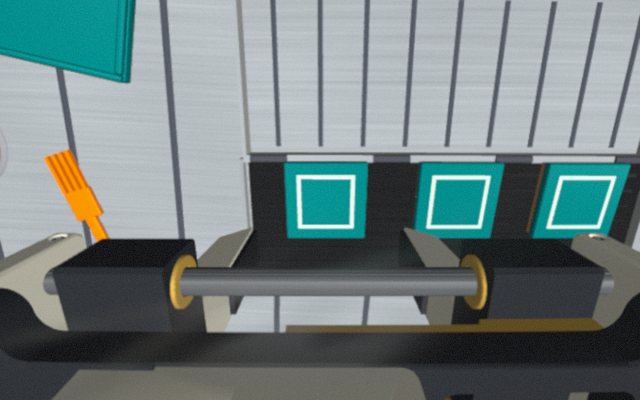

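Three glazed squares sit on the mat, the nearest at (325,200) with its centre at about (651,-144.5). Descending with a narrower opening.

```bash
python3 -m inch '2.5 -2 -25 0 0.8;0 0 -25 0 0.8;0 0 -20 0 0.8;0 0 -12 0 0.8;0 0 -5 0 0.8;0 0 0 0 0.8;0 0 0 0 0.8'; python3 go.py 651 -144.5 36 92.9
```

```text
time: 28.02
tool_pos: [0.6522, -0.1443, 0.2214]
tool_rot: [-0.339, 1.569, -0.283]
contact_force: [-0.2, 0.1, 0.6]
opening: 0.0735
t 28.02 tip [ 652.5 -144.4   43.4] jaw 93.18 open 73.5 F [-0.2  0.1  0.6] q6 -1.96
delta [-1.5 -0.1 -7.4] turn -0.005 q6 would be ~ -1.9538694258603002
```

```bash
python3 -m inch '-1 0 -5 0 0.8;0 0 -3 0 0.8;0 0 0 0 0.8;0 0 0 0 0.8'; python3 go.py 651 -144.5 36 92.9; python3 -m inch '0 0 0 0 0.6;0 0 0 0 0.6;0 0 0 0 0.6;0 0 0 0 0.6;0 0 0 0 0.6' 30; python3 go.py; python3 -m inch '0 0 15 0 0.6;0 0 25 0 0.6;0 0 20 0 0.6;0 0 0 0 0.6;0 0 0 0 0.6'; python3 go.py 473 -375 80 79.6;python3 -c "
from h import *
snap('wrist','w17')"
```

```text
time: 28.35
tool_pos: [0.6508, -0.1442, 0.2125]
tool_rot: [0.058, 1.571, 0.114]
contact_force: [-0.3, 0.5, -0.8]
opening: 0.0736
t 28.35 tip [ 650.8 -144.2   34.5] jaw 93.22 open 73.6 F [-0.3  0.5 -0.8] q6 -1.96
delta [ 0.2 -0.3  1.5] turn -0.006 q6 would be ~ -1.954381353436796
time: 28.77
tool_pos: [0.6509, -0.1442, 0.2126]
tool_rot: [-0.21, 1.57, -0.154]
contact_force: [0.5, 0.3, 2.5]
opening: 0.0657
t 28.77 tip [ 650.9 -144.2   34.6] jaw 93.22 open 65.7 F [0.5 0.3 2.5] q6 -1.96
time: 29.18
tool_pos: [0.6509, -0.1442, 0.2731]
tool_rot: [-0.343, 1.569, -0.287]
contact_force: [0.2, 0.1, -1.9]
opening: 0.0653
t 29.18 tip [ 651.3 -144.4   95.1] jaw 93.22 open 65.3 F [ 0.2  0.1 -1.9] q6 -1.96
delta [-178.3 -230.6  -15.1] turn -0.238 q6 would be ~ -1.7222810569827973
```

View pics/w17.png

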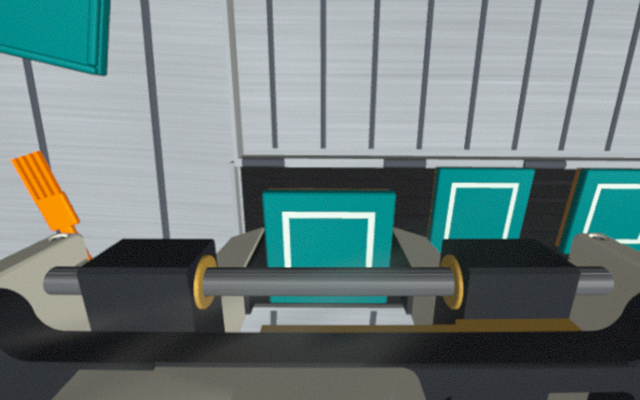

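```bash
python3 -m inch '-22 -29 0 -0.03 0.6;-22 -29 0 -0.03 0.6;-22 -29 0 -0.03 0.6;-22 -29 0 -0.03 0.6;-22 -29 0 -0.03 0.6;-22 -29 0 -0.03 0.6;-22 -29 0 -0.03 0.6;-24 -28 0 -0.028 0.6'; python3 -m inch '0 0 -15 0 0.6;0 0 -15 0 0.6;0 0 0 0 0.6;0 0 0 0 0.6';  python3 go.py 473 -375 15 79.6;python3 -c "
from h import *
snap('wrist','w18')"
```

```text
time: 29.9
tool_pos: [0.4713, -0.3761, 0.2703]
tool_rot: [2.49, 1.568, 2.307]
contact_force: [1.1, -0.2, -0.9]
opening: 0.0654
time: 30.23
tool_pos: [0.4722, -0.3748, 0.2403]
tool_rot: [2.501, 1.566, 2.319]
contact_force: [-0.8, -0.7, -1.0]
opening: 0.0654
t 30.23 tip [ 471.7 -374.2   62.3] jaw 79.57 open 65.4 F [-0.8 -0.7 -1. ] q6 -2.19
delta [  1.3  -0.8 -47.3] turn 0.0 q6 would be ~ -2.1872991179796335
```

View pics/w18.png

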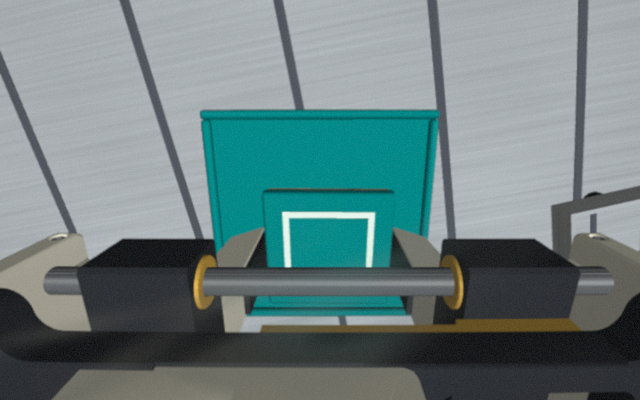

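Run:
```python
from h import *
s,c=snap('wrist')
P=px2w(c,s,[[201,112],[438,112],[250,314],[407,314]],.016)*1000;print(P.round(1),P.mean(0))
Q=px2w(c,s,[[264,190],[393,190],[268,303],[388,303]],float(s['tool_pos'][2]-.178+.0075))*1000;print(Q.round(1),Q.mean(0))
```

```text
[[ 389.5 -442.6   16. ]
 [ 416.8 -293.3   16. ]
 [ 542.3 -449.4   16. ]
 [ 564.2 -329.6   16. ]] [ 478.17373869 -378.71777828   16.        ]
[[ 434.5 -400.8   70.9]
 [ 446.1 -337.1   70.9]
 [ 498.9 -414.2   70.9]
 [ 511.1 -347.9   70.9]] [ 472.64252332 -374.99704017   70.92752631]
```

```bash
python3 -m inch '1 0 -15 0 0.6;1 0 -15 0 0.6;0 0 -10 0 0.6;0 0 -5 0 0.6;0 0 0 0 0.6'; python3 go.py 474 -375 15 79.6
```

```text
time: 30.75
tool_pos: [0.4748, -0.3747, 0.1964]
tool_rot: [2.496, 1.569, 2.315]
contact_force: [0.1, -0.3, -0.4]
opening: 0.0655
t 30.75 tip [ 474.6 -374.5   18.4] jaw 79.62 open 65.5 F [ 0.1 -0.3 -0.4] q6 -2.18
delta [-0.6 -0.5 -3.4] turn -0.0 q6 would be ~ -2.1841585407934594
```

```bash
python3 -m inch '0 0 -3 0 0.6;0 0 0 0 0.6;0 0 0 0 0.8;0 0 0 0 0.8;0 0 0 0 0.8'; python3 go.py; python3 -m inch '0 0 10 0 0.8;0 0 35 0 0.8;0 0 40 0 0.8;0 0 0 0 0.8;0 0 0 0 0.8'; python3 go.py 646 -37 100 93; python3 -c "
from h import *
snap('wrist','w19')"; python3 meas.py .022 wrist
```

```text
time: 31.17
tool_pos: [0.4749, -0.3754, 0.1949]
tool_rot: [-0.544, 1.57, -0.725]
contact_force: [0.7, -0.2, -0.1]
opening: 0.0729
t 31.17 tip [ 475.  -375.5   16.9] jaw 79.58 open 72.9 F [ 0.7 -0.2 -0.1] q6 -2.18
time: 31.58
tool_pos: [0.4753, -0.3757, 0.2831]
tool_rot: [-0.603, 1.564, -0.785]
contact_force: [-0.8, 1.2, -0.4]
opening: 0.074
t 31.58 tip [ 476.2 -376.6  105.1] jaw 79.59 open 74.0 F [-0.8  1.2 -0.4] q6 -2.18
delta [169.8 339.6  -5.1] turn 0.234 q6 would be ~ -2.418547554243478
wrist [323. 181.] [ 464.5 -377.9] [ 467.6 -379.3] [149.8 136.1] 79.4
```

View pics/w19.png

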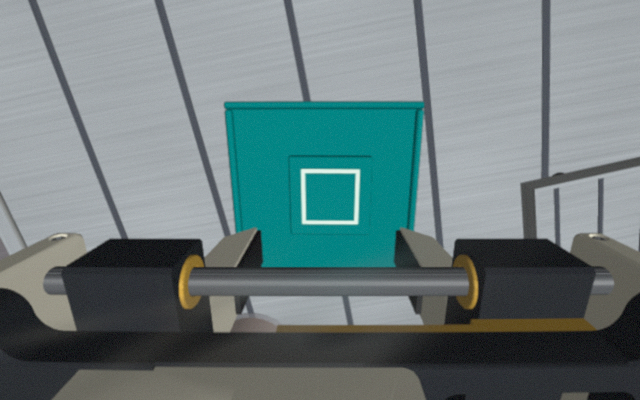

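The first coaster sits square in the dish, with its white line centred at (330,196). Going for the next one.

```bash
python3 -m inch '18 36 0 0.03 0.8;18 36 0 0.03 0.8;18 36 0 0.03 0.8;18 36 0 0.03 0.8;18 36 0 0.03 0.8;18 36 0 0.03 0.8;18 36 0 0.03 0.8;18 36 0 0.024 0.8'; python3 -m inch '18 36 0 0 0.8;8 15 0 0 0.8;0 0 0 0 0.8;0 0 0 0 0.8'; python3 go.py 646 -37 100 93; python3 meas.py .042 wrist; python3 -c "
from h import *
snap('wrist','w20')
s,c=snap('top')
for k in rects(c,mask(c,'black'),10): pass"
```

```text
time: 32.35
tool_pos: [0.6189, -0.0852, 0.2778]
tool_rot: [2.806, 1.568, 2.859]
contact_force: [0.6, -0.5, -0.9]
opening: 0.0735
time: 32.68
tool_pos: [0.6445, -0.0352, 0.2776]
tool_rot: [3.018, 1.568, 3.072]
contact_force: [-0.3, -0.4, -0.3]
opening: 0.0733
t 32.68 tip [644.  -35.2  99.6] jaw 93.12 open 73.3 F [-0.3 -0.4 -0.3] q6 -1.8
delta [ 2.  -1.8  0.4] turn -0.002 q6 would be ~ -1.7961802916740648
wrist [463. 219.] [643.   65.1] [647.4  65.8] [51.9 40.4] 1.5
wrist [469. 196.] [627.   64.2] [633.3  64.4] [54.7 69.3] 0.9
wrist [326. 210.] [645.7 -37.6] [645.9 -37.6] [65.9 68.5] 3.2
```

View pics/w20.png

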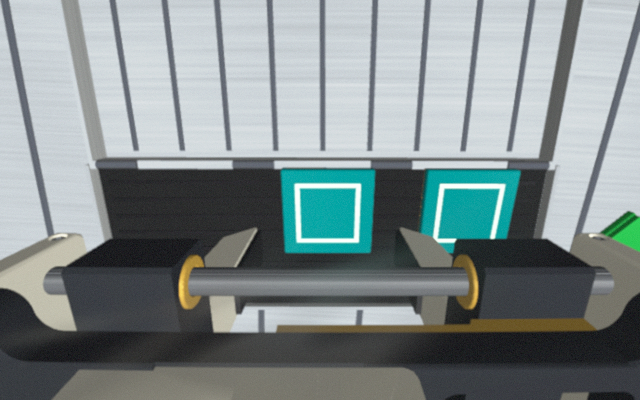

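```bash
python3 -m inch '1 -1.5 -20 0 0.8;0 0 -20 0 0.8;0 0 -15 0 0.8;0 0 -7 0 0.8;0 0 -3 0 0.8;0 0 0 0 0.8;0 0 0 0 0.8'; python3 go.py 645.5 -37 34.5 93
```

```text
time: 33.42
tool_pos: [0.646, -0.0383, 0.2152]
tool_rot: [-0.19, 1.57, -0.138]
contact_force: [-0.1, -0.7, 0.7]
opening: 0.0733
t 33.42 tip [646.2 -38.3  37.2] jaw 92.95 open 73.3 F [-0.1 -0.7  0.7] q6 -1.8
delta [-0.7  1.3 -2.7] turn 0.001 q6 would be ~ -1.8007353356826923
```

```bash
python3 -m inch '-0.5 1 -2.5 0 0.8;0 0 0 0 0.8;0 0 0 0 0.6;0 0 0 0 0.6;0 0 0 0 0.6;0 0 0 0 0.6;0 0 0 0 0.6' 30; python3 go.py; python3 -m inch '0 0 15 0 0.6;0 0 25 0 0.6;0 0 20 0 0.6;0 0 0 0 0.6;0 0 0 0 0.6'; python3 go.py 475 -375.3 80 79.6;python3 -c "
from h import *
snap('wrist','w21')"
```

```text
time: 34.0
tool_pos: [0.6454, -0.0366, 0.2122]
tool_rot: [0.043, 1.57, 0.096]
contact_force: [-0.1, 0.3, 3.9]
opening: 0.0655
t 34.0 tip [645.5 -36.6  34.2] jaw 93.0 open 65.5 F [-0.1  0.3  3.9] q6 -1.8
time: 34.42
tool_pos: [0.6454, -0.0367, 0.2726]
tool_rot: [-0.202, 1.569, -0.15]
contact_force: [-0.9, 0.5, -0.7]
opening: 0.0656
t 34.42 tip [645.8 -36.8  94.6] jaw 92.99 open 65.6 F [-0.9  0.5 -0.7] q6 -1.8
delta [-170.8 -338.5  -14.6] turn -0.234 q6 would be ~ -1.5646362871305624
```

View pics/w21.png

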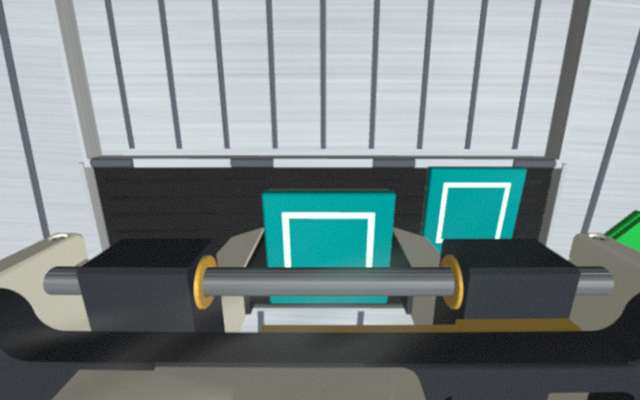

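The second coaster is held exactly as the first was. Carrying it to the dish.

```bash
python3 -m inch '-17 -34 0 -0.03 0.6;-17 -34 0 -0.03 0.6;-17 -34 0 -0.03 0.6;-17 -34 0 -0.03 0.6;-17 -34 0 -0.03 0.6;-17 -34 0 -0.03 0.6;-17 -34 0 -0.03 0.6;-17 -34 0 -0.024 0.6'; python3 -m inch '-17 -34 0 0 0.6;-17.5 -32 0 0 0.6;0 0 -15 0 0.6;0 0 -15 0 0.6;0 0 0 0 0.6;0 0 0 0 0.6';  python3 go.py 475 -375.5 29 79.6
```

```text
time: 35.13
tool_pos: [0.5078, -0.3099, 0.2699]
tool_rot: [2.623, 1.568, 2.44]
contact_force: [0.4, -0.2, -0.3]
opening: 0.0657
time: 35.63
tool_pos: [0.4742, -0.3743, 0.2398]
tool_rot: [2.508, 1.566, 2.326]
contact_force: [-0.1, -0.6, 0.3]
opening: 0.0654
t 35.63 tip [ 473.7 -373.7   61.8] jaw 79.57 open 65.4 F [-0.1 -0.6  0.3] q6 -2.18
delta [  1.3  -1.8 -32.8] turn 0.0 q6 would be ~ -2.184307454418428
```

```bash
python3 -m inch '1 -1 -13 0 0.6;0 0 -10 0 0.6;0 0 -5 0 0.6;0 0 -2 0 0.6;0 0 0 0 0.6'; python3 go.py 475 -375.5 28 79.6
```

```text
time: 36.05
tool_pos: [0.4758, -0.3753, 0.2111]
tool_rot: [2.505, 1.569, 2.323]
contact_force: [0.2, -0.2, -1.3]
opening: 0.066
t 36.05 tip [ 475.7 -375.2   33.1] jaw 79.62 open 66.0 F [ 0.2 -0.2 -1.3] q6 -2.18
delta [-0.7 -0.3 -5.1] turn -0.0 q6 would be ~ -2.183576586047421
```

```bash
python3 -m inch '-0.7 0 -3 0 0.6;0 0 -1.5 0 0.6;0 0 0 0 0.6;0 0 0 0 0.6'; python3 go.py 475 -375.5 28 79.6; python3 -m inch '0 0 0 0 0.8;0 0 0 0 0.8;0 0 0 0 0.8;0 0 10 0 0.8;0 0 30 0 0.8;0 0 40 0 0.8;0 0 0 0 0.8;0 0 0 0 0.8'; python3 go.py 640 65 100 93; python3 -c "
from h import *
snap('wrist','w22')"
```

```text
time: 36.38
tool_pos: [0.4751, -0.3757, 0.2075]
tool_rot: [-0.197, 1.571, -0.379]
contact_force: [0.1, -0.9, -0.7]
opening: 0.0657
t 36.38 tip [ 475.1 -375.7   29.5] jaw 79.58 open 65.7 F [ 0.1 -0.9 -0.7] q6 -2.18
delta [-0.1  0.2 -1.5] turn 0.0 q6 would be ~ -2.184974054804568
time: 37.05
tool_pos: [0.4756, -0.3761, 0.2909]
tool_rot: [-0.603, 1.564, -0.785]
contact_force: [-0.5, 0.0, -0.3]
opening: 0.0734
t 37.05 tip [ 476.4 -377.   112.9] jaw 79.59 open 73.4 F [-0.5  0.  -0.3] q6 -2.18
delta [163.6 442.  -12.9] turn 0.234 q6 would be ~ -2.4187571025400607
```

View pics/w22.png

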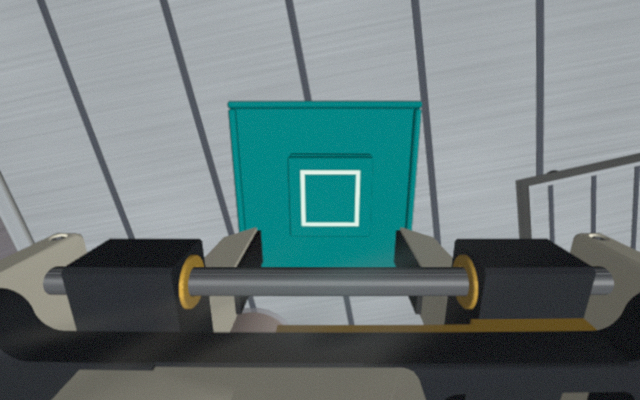

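The second coaster is on the first, with one clean square at (330,198). Going for the third.

```bash
python3 -m inch '13 36 0 0.03 0.8;13 36 0 0.03 0.8;13 36 0 0.03 0.8;13 36 0 0.03 0.8;13 36 0 0.03 0.8;13 36 0 0.03 0.8;13 36 0 0.03 0.8;13 36 0 0.024 0.8'; python3 -m inch '13 36 0 0 0.8;13 36 0 0 0.8;13 36 0 0 0.8;13 36 0 0 0.8;8 10 -12 0 0.8;0 0 0 0 0.8;0 0 0 0 0.8'; python3 go.py 640 65 100 93; python3 meas.py .042 wrist; python3 -c "
from h import *
snap('wrist','w23')"
```

```text
time: 37.77
tool_pos: [0.579, -0.0857, 0.2861]
tool_rot: [2.784, 1.568, 2.837]
contact_force: [0.8, 0.1, 0.3]
opening: 0.0736
time: 38.35
tool_pos: [0.6385, 0.0669, 0.2733]
tool_rot: [3.141, 1.567, -3.089]
contact_force: [-0.3, -0.4, -0.5]
opening: 0.0734
t 38.35 tip [637.8  66.8  95.3] jaw 93.09 open 73.4 F [-0.3 -0.4 -0.5] q6 -1.64
delta [ 2.2 -1.8  4.7] turn -0.002 q6 would be ~ -1.637892111565039
wrist [326. 214.] [640.7  64.2] [641.3  64.1] [68.9 68.4] 2.5
```

View pics/w23.png

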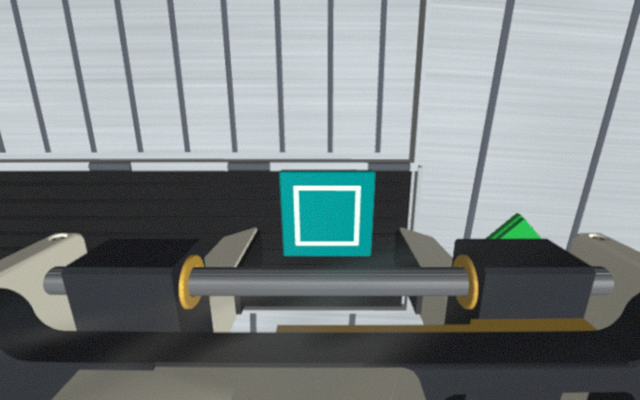

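The right-hand gap to the mat rim is about 25 mm, so I'll use a smaller opening and stay just above rim height.

```bash
python3 -m inch '2 -3 -20 0 0.78;0 0 -18 0 0.78;0 0 -10 0 0.78;0 0 0 0 0.78;0 0 0 0 0.78;0 0 0 0 0.78'; python3 go.py 640.5 63.5 36.5 93
```

```text
time: 38.95
tool_pos: [0.6414, 0.0628, 0.2285]
tool_rot: [-0.031, 1.569, 0.021]
contact_force: [0.8, 1.1, -0.1]
opening: 0.0718
t 38.95 tip [641.7  62.8  50.5] jaw 92.95 open 71.8 F [ 0.8  1.1 -0.1] q6 -1.64
delta [ -1.2   0.7 -14. ] turn 0.001 q6 would be ~ -1.6444378146250183
```

```bash
python3 -m inch '-0.7 0.7 -6 0 0.78;0 0 -6 0 0.78;0 0 0 0 0.78;0 0 0 0 0.78'; python3 go.py 640.5 63.5 36.5 93
```

```text
time: 39.28
tool_pos: [0.6402, 0.0641, 0.2149]
tool_rot: [2.977, 1.57, 3.03]
contact_force: [-0.8, -0.1, -0.4]
opening: 0.0715
t 39.28 tip [640.   64.2  36.9] jaw 93.0 open 71.5 F [-0.8 -0.1 -0.4] q6 -1.64
delta [ 0.5 -0.7 -0.4] turn -0.0 q6 would be ~ -1.6424159371447289
```

```bash
python3 -m inch '0.5 0 -0.5 0 0.78;0 0 0 0 0.6;0 0 0 0 0.6;0 0 0 0 0.6;0 0 0 0 0.6;0 0 0 0 0.6;0 0 0 0 0.6' 30; python3 go.py; python3 -m inch '0 0 15 0 0.6;0 0 25 0 0.6;0 0 18 0 0.6;0 0 0 0 0.6;0 0 0 0 0.6'; python3 go.py 475 -375.5 80 79.6;python3 -c "
from h import *
snap('wrist','w24')"
```

```text
time: 39.87
tool_pos: [0.6409, 0.0641, 0.2149]
tool_rot: [0.277, 1.57, 0.329]
contact_force: [-0.0, 0.4, 0.6]
opening: 0.0653
t 39.87 tip [641.   64.1  36.9] jaw 92.99 open 65.3 F [-0.   0.4  0.6] q6 -1.64
time: 40.28
tool_pos: [0.6409, 0.064, 0.2735]
tool_rot: [-0.055, 1.569, -0.003]
contact_force: [-0.8, 0.3, -0.9]
opening: 0.0657
t 40.28 tip [641.3  64.   95.5] jaw 92.99 open 65.7 F [-0.8  0.3 -0.9] q6 -1.64
delta [-166.3 -439.5  -15.5] turn -0.234 q6 would be ~ -1.408691212165413
```

View pics/w24.png

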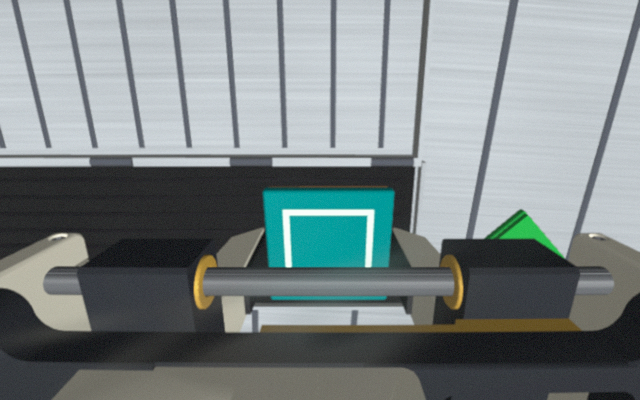

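The third coaster is held, squarely. Carrying it to the pile.

```bash
python3 -m inch '-14 -37 0 -0.03 0.6;-14 -37 0 -0.03 0.6;-14 -37 0 -0.03 0.6;-14 -37 0 -0.03 0.6;-14 -37 0 -0.03 0.6;-14 -37 0 -0.03 0.6;-14 -37 0 -0.03 0.6;-14 -37 0 -0.024 0.6'; python3 -m inch '-14 -37 0 0 0.6;-14 -36 0 0 0.6;-13 -36 0 0 0.6;-12.5 -34 0 0 0.6;0 0 -17 0 0.6;0 0 0 0 0.6;0 0 0 0 0.6';  python3 go.py 475 -375.5 42 79.6
```

```text
time: 41.0
tool_pos: [0.5274, -0.2334, 0.2711]
tool_rot: [2.755, 1.568, 2.571]
contact_force: [1.2, -0.7, -1.6]
opening: 0.0653
time: 41.58
tool_pos: [0.4747, -0.3744, 0.2535]
tool_rot: [2.449, 1.565, 2.267]
contact_force: [0.4, 0.7, -0.5]
opening: 0.0656
t 41.58 tip [ 474.  -373.7   75.5] jaw 79.53 open 65.6 F [ 0.4  0.7 -0.5] q6 -2.18
delta [  1.   -1.8 -33.5] turn 0.001 q6 would be ~ -2.1842854613877134
```

```bash
python3 -m inch '0.5 -1 -13 0 0.6;0 0 -11 0 0.6;0 0 -6 0 0.6;0 0 0 0 0.6;0 0 0 0 0.6'; python3 go.py 475 -375.5 42 79.6
```

```text
time: 42.0
tool_pos: [0.4762, -0.3753, 0.2255]
tool_rot: [2.442, 1.57, 2.261]
contact_force: [0.1, 0.2, -0.6]
opening: 0.0651
t 42.0 tip [ 476.  -375.1   47.5] jaw 79.65 open 65.1 F [ 0.1  0.2 -0.6] q6 -2.18
delta [-1.  -0.4 -5.5] turn -0.001 q6 would be ~ -2.1831977892862273
```

```bash
python3 -m inch '-0.8 -0.3 -3 0 0.6;0 0 -2 0 0.6;0 0 0 0 0.6;0 0 0 0 0.6'; python3 go.py 475 -375.5 42 79.6; python3 -m inch '0 0 0 0 0.8;0 0 0 0 0.8;0 0 0 0 0.8;0 0 0 0 0.8'; python3 go.py 475 -375.5 15 79.6
```

```text
time: 42.33
tool_pos: [0.475, -0.3763, 0.221]
tool_rot: [-0.053, 1.571, -0.235]
contact_force: [-0.5, -0.6, -0.8]
opening: 0.0655
t 42.33 tip [ 475.1 -376.3   43. ] jaw 79.58 open 65.5 F [-0.5 -0.6 -0.8] q6 -2.19
delta [-0.1  0.8 -1. ] turn 0.0 q6 would be ~ -2.18575067240561
time: 42.67
tool_pos: [0.4751, -0.3764, 0.221]
tool_rot: [-0.385, 1.57, -0.567]
contact_force: [-0.2, 1.0, -0.7]
opening: 0.0734
t 42.67 tip [ 475.2 -376.4   43. ] jaw 79.58 open 73.4 F [-0.2  1.  -0.7] q6 -2.19
delta [ -0.2   0.9 -28. ] turn 0.0 q6 would be ~ -2.1856725004534687
```

```bash
python3 -m inch '0 0 10 0 0.8;0 0 30 0 0.8;0 0 30 0 0.8;0 0 0 0 0.8;0 0 0 0 0.8'; python3 -c "
from h import *
snap('wrist','w25')";python3 -m inch '-20 30 20 0 0.8;-20 30 20 0 0.8;-30 30 0 0 0.8;-30 30 0 0 0.8;-30 30 0 0 0.8;-30 30 0 0 0.8;-20 30 0 0 0.8;0 0 0 0 0.8';  python3 -c "
from h import *
snap('top','t25');snap('side','s25')
a=cv2.imread('pics/s25.png')[105:180,300:400];cv2.imwrite('pics/c25.png',cv2.resize(a,None,fx=8,fy=8,interpolation=2))"
```

```text
time: 43.08
tool_pos: [0.4754, -0.3766, 0.2935]
tool_rot: [-0.599, 1.566, -0.781]
contact_force: [0.2, -0.5, -1.0]
opening: 0.0735
time: 43.8
tool_pos: [0.2929, -0.1635, 0.3291]
tool_rot: [2.527, 1.562, 2.346]
contact_force: [-0.4, -0.4, 0.0]
opening: 0.0734
```

View pics/w25.png

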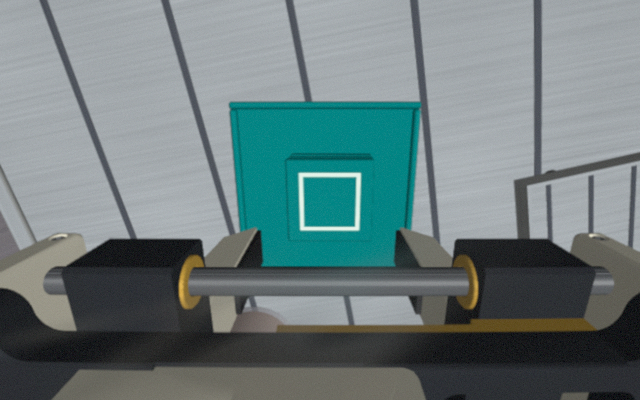

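View pics/t25.png

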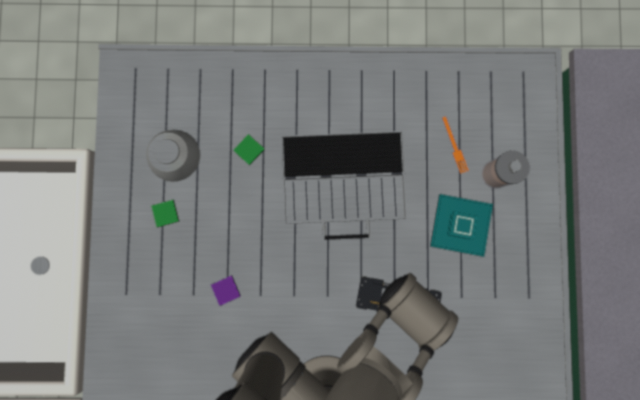

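View pics/c25.png

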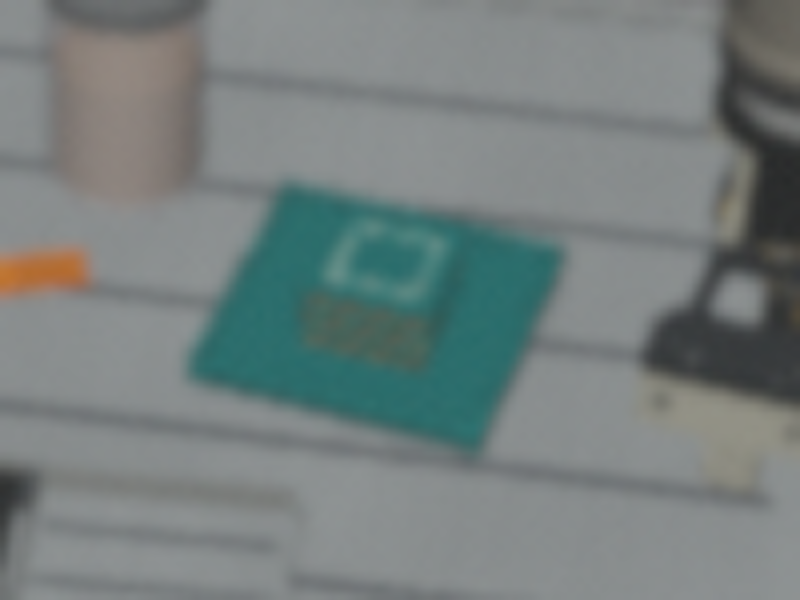

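The pile looks upright and centred. Comparing the three white-line centres in the wrist pictures taken after each placing.

Run:
```python
from h import *
_,c=snap('wrist')
for fn,p,r,z in(('w19',[.4753,-.3757,.2831],[-.603,1.564,-.785],.022),('w22',[.4756,-.3761,.2909],[-.603,1.564,-.785],.034),('w25',[.4754,-.3766,.2935],[-.599,1.566,-.781],.046)):
    im=cv2.imread('pics/'+fn+'.png')[:,:,::-1]; s=dict(tool_pos=np.array(p),tool_rot=r)
    m=(im.min(2)>150); m[:, :270]=0; m[:,390:]=0; m[:150]=0; m[245:]=0
    for k in rects(c,m,500):
        ce,rr,wh,a=fit(c,s,k,z); print(fn,np.round(rr,1),np.round(wh,1),round(a,1))
s,c=snap('top'); m=mask(c,'teal')
im=c['color']; w=(im.min(2)>120); w[:205]=0;w[245:]=0;w[:,:448]=0;w[:,480:]=0
for k in rects(c,w,50): print('pile top',fit(c,s,k,.046))
m=m|w; print([ (np.round(fit(c,s,k,.016)[1],1),np.round(fit(c,s,k,.016)[2],1)) for k in rects(c,m,500)])
s,c=snap('side');m=mask(c,'teal');
for k in rects(c,cv2.morphologyEx(m.astype(np.uint8),cv2.MORPH_CLOSE,np.ones((9,9))),300): print('side dish',fit(c,s,k,.016)[1:])
```

```text
w19 [ 474.6 -375.8] [46.5 45.6] 79.7
w22 [ 474.9 -376.3] [46.5 45.8] 79.7
w25 [ 474.6 -376.8] [46.5 45.9] 79.7
[(array([ 473.4, -377.4]), array([152.5, 148.9]))]
side dish ((474.49212646484375, -371.3839416503906), (152.48284912109375, 144.93612670898438), 79.90215301513672)
```

The pile is flush to about 1 mm: the centres agree and all three angles are 79.7°. The leaf lies flat and the arm is clear, so I'm handing in after one last look.

```bash
python3 -c "
from h import *
s,c=snap('top','t26'); s2,c2=snap('side')
b=np.abs(c['color'].astype(int)-cv2.imread('pics/t25.png')[:,:,::-1].astype(int)); print('change since t25',b.max())
a=cv2.imread('pics/top0.png')[160:250,270:410].astype(int); d=np.abs(c['color'][160:250,270:410,::-1].astype(int)-a); print('tray vs start',d.max(),d.mean())
print(s['contact_force'],s['time'])
print(workorder.hand_in())"
```

```text
change since t25 83
tray vs start 43 2.1363756613756615
[-0.35052702  0.21502301  0.45045223] 44.05
the job is handed in; nothing more can be done
None
```

The job is handed in at 44 s of the 210 s allowed; no verdict is reported. There were three coasters. I laid them cork up in the near half, tipped them glaze up onto the mat at about 2.08 rad, swung the half back down, and stacked them in the dish.

- **Pile:** measured after each placing, the three centres agree within about 1 mm and all three edge angles read 79.7°. The pile centre is about (474.6, −376.8) mm. The top and side views put the dish middle at about (474, −371 to −377) mm, so the pile is within about 6 mm of it.
- **Tray:** the near half's handle was lowered back to within about 1 mm of the height where I gripped it. In the top view the tray looks as it did at the start.
- **Other objects:** the bowl, canister and fork look unmoved in the top view; I did not measure them.
- **Contact:** contact force was under 1 N with the arm clear of everything. No grip slip or knocked coaster was noticed.
- **Checks that disagreed:** the cameras differed by 2 to 6 mm on absolute positions, so I relied on the wrist camera for grasps. The numeric top-view fit of the pile's white line found nothing. My last frame comparison showed a change against the picture 0.25 s earlier. I took it to be the arm settling and did not look further.

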